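Change over the tile decorating turntable

ROBOT

A 6-joint arm with a two-finger parallel gripper is mounted at the origin on the work surface. World frame = base frame: x ahead of the robot, y to its left, z up, the work surface at z = 0. Lengths are in mm, angles in rad, forces in N, time in s.
With the tool pointing down it reaches from about 400 to 925 mm from the base axis. Payload 12.5 kg.
Tool frame: the origin (TCP) lies at the very end of the fingers, on their centre line; the grasp point (between the pads) lies 19 mm behind it (env.tcp_to_grasp is the distance from the TCP to the grasp point, in mm); z points along the fingers, x is the direction in which the jaws open and shut, and the axes are right-handed (so a half turn about z gives the same grasp; the last joint's range is limited). The gripper opens to 95 mm and grips with 3 to 60 N. Pads are 20 mm wide; open, the fingers measure 119 mm over their backs; the gripper's body (75 mm by 180 mm) begins 59 mm behind the grasp point.
Start: joints at [-1.24, 0.491, 1.559, -0, 1.092, -0.106], TCP at [264.426, -566.327, 214.661] pointing down, gripper open.
Joint ranges: [-3.1, 3.1], [-0.84, 2.19], [0.05, 2.79], [-1.13, 4.28], [0.06, 2.93], [-2.69, 2.69]. Speed limits (rad/s): [2.22, 2.22, 2.79, 3.14, 3.14, 3.14].

INTERFACE

Orientations are given as [roll, pitch, yaw] about the fixed x, y, z axes, in that order (R = Rz(yaw) Ry(pitch) Rx(roll)).
In Python, from cell import env, vision, job gives the robot as it stands.
- The arm moves only by the shell command python3 -m pendant 'ROWS' [OPENING]. ROWS is JSON, a list of rows, each a list of 4 numbers: the shift along the tool's x, y, z in mm, then the turn about the tool's z in degrees. In form: [[tx, ty, tz, turn], ...]. A call has 1 to 8 rows; each row is the pose to reach, as a shift and turn from the pose measured when the call began, along the tool's axes at that moment; what a row does not reach only later rows make up. A row lasts 1/8 s, in which the tool goes at most 62.5 mm and 10.7 degrees, less where a joint would pass 70% of its speed; a pose out of reach is approached as far as the arm can. A call with a gripper value outside its range is refused whole. OPENING is the closure, from 0 (fully open) to 1 (shut), set as the call begins (- or left out, the last holds). The fingers move at their own pace and stop on an object; the grip force is fixed at half the most. Time passes only in rows, so rows that repeat a pose let the fingers close. It gives the time, the measured TCP pose, the force and the opening at its end, in the units of the state.
- env.state(): the state, without advancing time (a new reading comes with each control period).
- vision.read_camera(name): name is "scene" or "side" or "wrist"; returns a dict with "pixels" (420x560x3 uint8, red, green, blue), "intrinsics" (3x3 intrinsics, pixels), "R" (3x3) and "t" (3): a world point X has camera coordinates R X + t; the wrist camera has in their place "tool_from_camera" (4x4, takes a point from camera to tool coordinates, whose origin is the TCP and whose axes are the tool frame's). Camera axes: x right, y down, z forward; pixel columns grow to the right and rows downward; lengths in mm; the calibration is good to about 2 mm. A picture is of the moment at which its call begins: read the wrist's pose just before it. There is no depth.
- job.job_done(): hands the job in, once; it reports no verdict.
Trained networks look in a picture, given as the dict that the camera call returned (one of the last four; its "shot" number tells which), for a name from the list of things; names that differ only in an ending like _2 or _b are one class to them, and where a whole thing is asked for, a point or a joint stands for the part that bears it (a point fixed in the world has none). Each returns a list of dicts, best first, with "confidence" (0 to 1); they miss things now and then, are a little off and sometimes report something else, mostly with a low value. They report only what shows in the picture. A call takes as long as a camera call.
- vision.find_in(picture, query): "at" ([x, y, z] in mm, in the coordinates of the camera as it stood for that picture, good to about 4 mm: the middle of the surface that is visible of it).
- vision.regions_of(picture, query): "pixels" (420x560 bool, what is visible of it).
The state is a dict: "t": time; "joints": joint angles; "qvel": joint speeds; "tau": joint torques, N m; "eef_pos": TCP position; "tcp_rot": TCP orientation; "ft_force": force on the tool from outside, world axes, zero at the start; "moment": the same for the moment, N m; "opening": opening from 0.0 (shut) to 1.0 (fully open).
Only numpy, scipy, OpenCV 4.12 (cv2) and the standard library are available. Lean on these libraries where they do the work, as an engineer would, in place of code of your own. Each camera call takes 0.05 s, during which the arm holds its last target.

TASK

Put every terracotta blank that is on the bench fully home in the pocket of its own shape and size in the green-edged plate of the turntable. Then pull up the red sprung plunger, swing the turntable half a turn so that the blanks come under the print gantry, and let the plunger drop fully home in its hole. Last, take every blue decorated piece, now in front, and lay it flat on the plywood ware board, side by side; leave the other things on the bench alone.

Things in the scene. Friction and masses are not known exactly. Their poses are not given: they have to be found in the camera images.
- machine: decorating machine, fixed: grey round base, dark steel turntable 330 mm across (top 42 mm above the bench), and over its far side a low grey gantry with a blue beam (beam 55 to 77 mm beyond the axis; underside 92, top 127 mm above the bench). Origin: on the turntable's axis at bench height; x points from the axis to the gantry, z up.
- turntable (a joint): turntable angle, rad, counter-clockwise from above. 0: loading position, green-edged plate in front, yellow-edged plate under the gantry; pi: they have changed places. End stops just past both. The two aluminium plates, 76 x 250 mm (top 52 mm above the bench), lie centred 66 mm either side of the axis; the coloured strip is along each plate's edge nearest the axis.
- plunger (a joint): lift of the sprung index plunger, m. 0: fully home, turntable locked; 0.010 clears the hole, upper stop at 0.019; spring 3 to 6 N downward. It rides on the turntable, 140 mm from the axis; let go between holes it rests on the ring at about 0.010. One hole at angle 0 (plunger on the left) and one at pi (on the right); between them it passes in front, on the robot's side.
- knob (a point): centre of the top of the plunger's red round knob, 24 mm across, 36 mm tall (when home it spans 60 to 96 mm above the bench; under it a steel bush 32 mm across, top 58 mm above the bench). Lift and swing by this knob.
- green_large (a point): centre of the floor of the green-edged plate's large round pocket: 6 mm deep, 2 mm play all round the tile, floor 46 mm above the bench; the three pockets lie in a row 85 mm apart, square in the middle, and the yellow-edged plate has the same row
- green_square (a point): centre of the floor of the green-edged plate's square pocket: 6 mm deep, 2 mm play all round the tile, floor 46 mm above the bench; the three pockets lie in a row 85 mm apart, square in the middle, and the yellow-edged plate has the same row. Its sides along and across the plate (= the machine's x, y turned by the turntable angle)
- green_small (a point): centre of the floor of the green-edged plate's small round pocket: 6 mm deep, 2 mm play all round the tile, floor 46 mm above the bench; the three pockets lie in a row 85 mm apart, square in the middle, and the yellow-edged plate has the same row
- blank_large: undecorated terracotta-coloured blank: a round disc 60 mm across and 12 mm thick. Origin at the centre of its underside. May be absent.
- blank_square: undecorated terracotta-coloured blank: a square tile 46 x 46 mm and 12 mm thick, its x and y axes along its sides. Origin at the centre of its underside. May be absent.
- blank_small: undecorated terracotta-coloured blank: a round disc 44 mm across and 12 mm thick. Origin at the centre of its underside. May be absent.
- done_large: decorated blue glazed piece: a round disc 60 mm across and 12 mm thick; starts in the large pocket of the yellow-edged plate, under the gantry. Origin at the centre of its underside. May be absent.
- done_square: decorated blue glazed piece: a square tile 46 x 46 mm and 12 mm thick, its x and y axes along its sides; starts in the square pocket of the yellow-edged plate, under the gantry. Origin at the centre of its underside. May be absent.
- done_small: decorated blue glazed piece: a round disc 44 mm across and 12 mm thick; starts in the small pocket of the yellow-edged plate, under the gantry. Origin at the centre of its underside. May be absent.
- ware_board: loose plywood ware board, 280 x 130 x 15 mm, lying on the bench; origin at the centre of its underside, x along its length, z up.
- vase: bystander: clay-coloured vase 130 mm tall, 80 mm across; origin under its centre.
- bowl: bystander: white bowl 100 mm across, 45 mm tall; origin under its centre.
- glaze_jar: bystander: green glaze jar 64 mm across, 75 mm tall; origin under its centre.
- brush: bystander: brush 130 mm long, lying.
- rib: bystander: flat wooden throwing rib 75 x 45 x 8 mm, lying.
- trimmer: bystander: trimming tool 150 mm long with a wooden handle, lying.

How it is judged:
By the outcome, as a careful person would: the job done as asked, in the order asked, and still so for the second after the job is handed in, with the robot touching nothing.
Of blank_large, blank_square, blank_small only 2 to 3 are there at a start; the rules pass over those that are not, and their reading is None.
Of done_large, done_square, done_small only 2 to 3 are there at a start; the rules pass over those that are not, and their reading is None.
At some moment in a run one of ware_board, blank_large, blank_square, blank_small may be knocked a few centimetres aside while the robot is not near it.
Once in a run the grip may slacken for a moment while it holds something.
It also fails if it takes over 210 s, if anything falls off the work surface, if the arm or the gripper's body presses on something with over 40 N, if the wrist force passes 120 N, or if a joint passes its speed limit or range.

## Working session

There is one attempt and no reset: what is moved stays moved. The work goes in short steps, Python scripts to look and compute and a shell command to move; the robot and the scene stay as the last step left them, time stands still between calls to the robot, and variables do not carry over. Pictures are saved under pics/ and viewed, and the job is handed in when it is done.

```bash
ls; mkdir -p pics; python3 - <<'E'
from cell import env, vision, job
import cv2
print(env.state(), env.tcp_to_grasp)
for n in ["scene","side","wrist"]:
    p=vision.read_camera(n)
    cv2.imwrite(f"pics/{n}0.png",p["pixels"][:,:,::-1])
    print(n,{k:p[k].tolist() if hasattr(p[k],'tolist') else p[k] for k in p if k!="pixels"})
E
```

```text
pics
{'t': 0.0, 'joints': array([-1.23959289e+00,  4.91559206e-01,  1.55946700e+00, -4.20749350e-05,
        1.09169533e+00, -1.05584526e-01]), 'qvel': array([0.00042523, 0.00024977, 0.00036862, 0.00177961, 0.00069397,
       0.00157942]), 'tau': array([-1.37470306e-03, -6.12649655e+01, -2.58181626e+01,  6.91825664e-02,
        4.81887453e-02, -8.40079042e-05]), 'eef_pos': array([ 264.33199506, -566.07236982,  214.05592376]), 'tcp_rot': array([-3.14151079e+00,  1.12653486e-03, -1.13398890e+00]), 'ft_force': array([ 0.64277029, -0.02910624,  0.03122588]), 'moment': array([-0.00459012, -0.01247357,  0.04508024]), 'opening': 0.9973785612309946} 18.8
scene {'intrinsics': [[524.0395198940467, 0.0, 277.4785282062445], [0.0, 524.0395198940467, 219.01887637450767], [0.0, 0.0, 1.0]], 'R': [[0.4593789544389569, 0.888223247706064, -0.005517105496838814], [0.49583140566011014, -0.2615819278496975, -0.8280858120892758], [-0.736968244485263, 0.3776696403696332, -0.5605742139658065]], 't': [-299.93895418851554, -171.08472809908005, 1796.3906545583575], 'shot': 1}
side {'intrinsics': [[473.29132625622753, 0.0, 281.546365822927], [0.0, 473.29132625622753, 214.0595927906699], [0.0, 0.0, 1.0]], 'R': [[-0.9998857950005438, 0.006951014452894179, 0.013419402155305066], [-0.007119388666177576, 0.5666037160719887, -0.8239596733083683], [-0.013330838726428743, -0.8239611109339375, -0.5664895201213886]], 't': [561.1404526250232, 18.74599175951282, 1413.0787233964058], 'shot': 2}
wrist {'intrinsics': [[326.72640951226293, 0.0, 278.0772124379346], [0.0, 326.72640951226293, 215.78417074317457], [0.0, 0.0, 1.0]], 'tool_from_camera': [[0.9999996767822412, -0.0005866510710196843, 0.0005497962642878482, 1.3447824019336974], [0.0004394546922969083, 0.9714458487029249, 0.23726097428238424, -66.52909307017289], [-0.0006732867032487321, -0.237260655984876, 0.9714457925209414, -168.73709564800225], [0.0, 0.0, 0.0, 1.0]], 'shot': 3}
```

View pics/scene0.png

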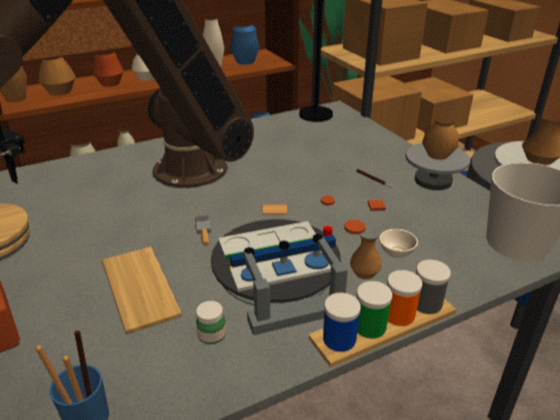

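View pics/side0.png

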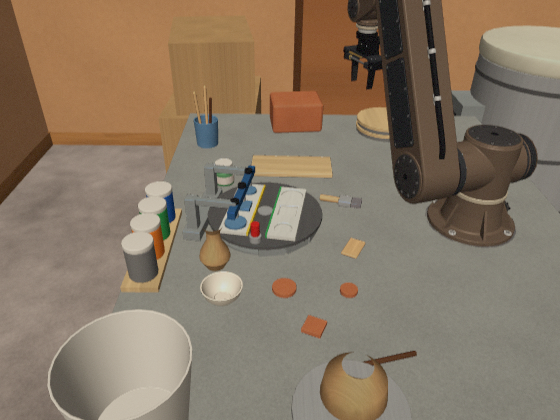

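View pics/wrist0.png

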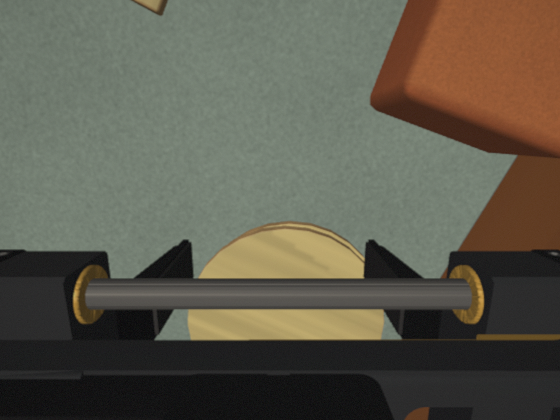

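The scene view shows three blanks: large at (355,227), small at (328,200), square at (377,205). Three blue pieces sit under the gantry at about (250-317,265), and the ware board is at (140,288). Next I'll measure positions.

```bash
cat > h.py <<'E'
import numpy as np, cv2
from cell import env, vision, job
from scipy.spatial.transform import Rotation as Ro
def snap(n):
    s=env.state(); p=vision.read_camera(n)
    if n=="wrist":
        T=np.eye(4);T[:3,:3]=Ro.from_euler('xyz',s["tcp_rot"]).as_matrix();T[:3,3]=s["eef_pos"]
        W=T@p["tool_from_camera"]
    else:
        W=np.eye(4);W[:3,:3]=p["R"].T;W[:3,3]=-p["R"].T@p["t"]
    p["W"]=W
    return p
def save(p,name): cv2.imwrite(f"pics/{name}.png",p["pixels"][:,:,::-1])
def ray(p,uv,z):
    K=p["intrinsics"];d=p["W"][:3,:3]@np.linalg.solve(K,[uv[0],uv[1],1]);o=p["W"][:3,3]
    return o+d*(z-o[2])/d[2]
def proj(p,X):
    c=p["W"][:3,:3].T@(np.asarray(X,float)-p["W"][:3,3]);u=p["intrinsics"]@c;return u[:2]/u[2]
def find(p,q,k=2):
    r=[]
    for d in vision.find_in(p,q)[:k]:
        w=p["W"][:3,:3]@d["at"]+p["W"][:3,3]
        r.append((round(d["confidence"],2),w.round(1).tolist()))
    return r
def mask(p,q):
    r=vision.regions_of(p,q)
    return (r[0]["confidence"],np.asarray(r[0]["pixels"])) if r else (0,None)
def planar(p,m,z):
    """centroid/min-rect of mask's contour projected on plane z"""
    c=max(cv2.findContours(m.astype(np.uint8),cv2.RETR_EXTERNAL,cv2.CHAIN_APPROX_NONE)[0],key=cv2.contourArea)[:,0,:]
    P=np.array([ray(p,uv,z)[:2] for uv in c],np.float32)
    return P,cv2.minAreaRect(P)
def delta(target,yaw=None):
    """tool-frame shift & turn (deg) from measured pose to TCP target world"""
    s=env.state();R=Ro.from_euler('xyz',s["tcp_rot"]).as_matrix()
    d=R.T@(np.array(target,float)-s["eef_pos"]);t=0
    if yaw is not None:
        # yaw: desired world angle of tool x; tool pointing down -> turn is negative of yaw change; mod pi
        y=np.arctan2(R[1,0],R[0,0]);t=-((yaw-y+np.pi/2)%np.pi-np.pi/2)
    return d.round(1),round(np.degrees(t),1)
E
python3 - <<'E'
from h import *
for n in ["scene","side"]:
    p=snap(n)
    for q in ["machine","knob","turntable","blank_large","blank_square","blank_small","done_large","done_square","done_small","ware_board","vase","bowl","glaze_jar","brush","rib","trimmer"]:
        print(n,q,find(p,q))
    for q,z in [("blank_large",12),("blank_square",12),("blank_small",12),("ware_board",15)]:
        c,m=mask(p,q)
        if m is not None: print(n,q,c,m.sum(),planar(p,m,z)[1])
print(env.state()['t'])
E
```

```text
scene machine [(0.31, [402.8, 305.6, 9.4])]
scene knob [(0.61, [633.4, 147.3, 88.1])]
scene turntable [(0.87, [632.5, 0.0, 44.7]), (0.53, [374.3, -97.1, 19.3])]
scene blank_large [(0.79, [563.9, 292.7, 9.5])]
scene blank_square [(0.58, [493.5, 417.1, 12.0])]
scene blank_small [(0.71, [631.8, 149.9, 90.6]), (0.56, [402.5, 302.2, 9.7])]
scene done_large [(0.78, [692.9, 81.5, 57.7])]
scene done_square [(0.82, [683.1, 0.6, 55.0]), (0.36, [768.3, -217.6, 57.8])]
scene done_small [(0.6, [491.4, 417.4, 13.3]), (0.59, [665.1, -90.4, 57.9])]
scene ware_board [(0.66, [550.4, -317.6, 15.6])]
scene vase [(0.74, [753.8, 191.5, 62.6])]
scene bowl [(0.72, [695.6, 342.7, 30.8]), (0.47, [626.8, -1.0, 48.3])]
scene glaze_jar [(0.69, [769.4, -218.8, 55.5])]
scene brush [(0.53, [374.7, -99.2, 19.6])]
scene rib [(0.61, [370.7, 132.4, 9.6])]
scene trimmer [(0.49, [349.6, 507.1, 10.9]), (0.36, [629.7, -4.8, 45.3])]
scene blank_large 0.72 10611 ((624.47412109375, 18.157791137695312), (342.32373046875, 439.6729431152344), 70.04352569580078)
scene blank_square 0.51 152 ((498.3544616699219, 414.947998046875), 
[... 1014 characters left out ...]
3.4])]
side brush [(0.81, [367.8, -78.8, 15.6])]
side rib [(0.75, [652.2, -63.7, 54.1]), (0.66, [366.9, 147.5, 7.1])]
side trimmer [(0.85, [336.1, 511.7, 9.0]), (0.72, [366.8, -79.6, 11.8])]
side blank_large 0.92 381 ((558.5910034179688, 304.7352600097656), (56.10049819946289, 66.34757995605469), 0.3854370713233948)
side blank_square 0.72 393 ((493.63037109375, 428.6915283203125), (54.752662658691406, 47.3389892578125), 65.11254119873047)
side blank_small 0.68 208 ((402.9128112792969, 312.8052673339844), (49.62904739379883, 38.68436050415039), 83.78459930419922)
side ware_board 0.87 1646 ((524.713134765625, -298.6159362792969), (277.8753662109375, 150.7362823486328), 0.9314186573028564)
2.25
```

```bash
python3 - <<'E'
from h import *
for t in ([440,-250,240],[490,100,240],[500,320,240]): print(delta(t,-0.16))
E
```

```text
(array([-212.4, -292.9,  -25.3]), np.float64(-55.8))
(array([-508.3, -486.3,  -25.4]), np.float64(-55.8))
(array([-703.5, -588.4,  -25.4]), np.float64(-55.8))
```

```bash
python3 -m pendant '[[-43,-45,-10,-10],[-85,-91,-20,-20],[-128,-136,-25,-30],[-170,-182,-25,-40],[-212,-220,-25,-50],[-260,-260,-25,-56],[-310,-300,-25,-56],[-360,-340,-25,-56]]'; python3 - <<'E'
from h import *
for t in ([490,100,240],[500,320,240]): print(delta(t,-0.16))
E
```

```text
t: 3.25
eef_pos: [419.7, -97.4, 239.9]
tcp_rot: [3.141, -0.001, -0.157]
ft_force: [0.8, 0.2, 0.4]
opening: 1.0
(array([ 3.86e+01, -2.06e+02, -1.00e-01]), np.float64(0.2))
(array([ 1.410e+01, -4.248e+02, -2.000e-01]), np.float64(0.2))
```

```bash
python3 -m pendant '[[10,-55,0,0],[20,-110,0,0],[35,-165,0,0],[35,-220,0,0],[30,-275,0,0],[25,-330,0,0],[20,-385,0,0],[14,-425,0,0]]'; python3 -m pendant '[[14,-425,0,0]]' >/dev/null 2>&1; echo; python3 - <<'E'
from h import *
print(env.state()['eef_pos'])
E
```

```text
t: 4.25
eef_pos: [499.8, 322.4, 239.8]
tcp_rot: [3.142, -0.001, -0.156]
ft_force: [0.0, -0.0, 0.5]
opening: 1.001

[511.43966449 382.72384851 240.23731236]
```

```bash
python3 - <<'E'
from h import *
import time
p=snap("wrist");save(p,"w1")
for q in ["blank_large","blank_square","blank_small","knob"]:
    print(q,find(p,q))
    c,m=mask(p,q)
    if m is not None: print(c,m.sum(),planar(p,m,12)[1])
s=env.state();print(s['eef_pos'],s['tcp_rot'],s['t'])
E
```

```text
blank_large [(0.78, [559.7, 299.3, 12.5])]
0.65 1669 ((557.34716796875, 300.1016845703125), (57.74458694458008, 61.06319808959961), 10.870293617248535)
blank_square [(0.72, [497.1, 423.8, 10.2])]
0.85 1437 ((493.2512512207031, 421.6159973144531), (46.853519439697266, 45.39297866821289), 65.36500549316406)
blank_small [(0.77, [402.2, 309.8, 10.3])]
0.64 794 ((407.1031494140625, 306.752685546875), (47.221439361572266, 35.004940032958984), 78.58808135986328)
knob []
[511.80042943 380.52887158 240.17937164] [-3.14157214e+00 -1.29364282e-03 -1.57223069e-01] 4.825
```

View pics/w1.png

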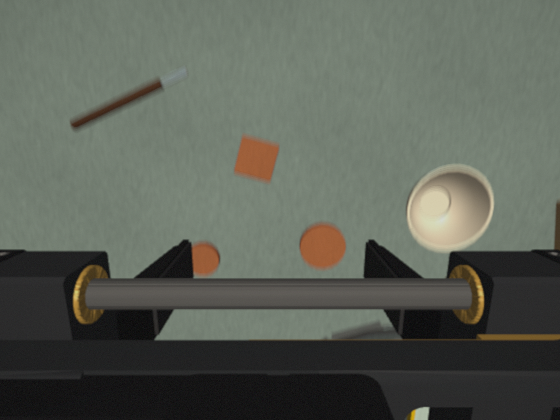

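```bash
python3 - <<'E'
from h import *
print(delta([557.4,300,60],-0.157+np.pi/2), delta([557.4,300,7]))
E
```

```text
(array([ 57.4,  72.4, 180.3]), np.float64(90.0)) (array([ 57.3,  72.4, 233.3]), np.float64(0.0))
```

```bash
python3 -m pendant '[[20,25,20,-10.5],[40,50,60,-21],[57.4,72.4,100,-31.5],[57.4,72.4,130,-42],[57.4,72.4,150,-52.5],[57.4,72.4,165,-63],[57.4,72.4,180,-73.5],[57.4,72.4,190,-84]]';  python3 - <<'E'
from h import *
p=snap("wrist");save(p,"w2")
c,m=mask(p,"blank_large");print(c,planar(p,m,12)[1])
print(find(p,"blank_large"))
print(delta([557.4,300,60],-0.157+np.pi/2))
E
```

```text
t: 5.82
eef_pos: [557.5, 299.1, 50.0]
tcp_rot: [3.14, -0.0, 1.314]
ft_force: [0.7, 0.6, 0.0]
opening: 1.001
0.65 ((555.2000732421875, 298.23321533203125), (57.87330627441406, 59.315467834472656), 75.25037384033203)
[(0.58, [555.9, 297.9, 11.5])]
(array([ 0.6, -0.2, -9.7]), np.float64(-6.2))
```

View pics/w2.png

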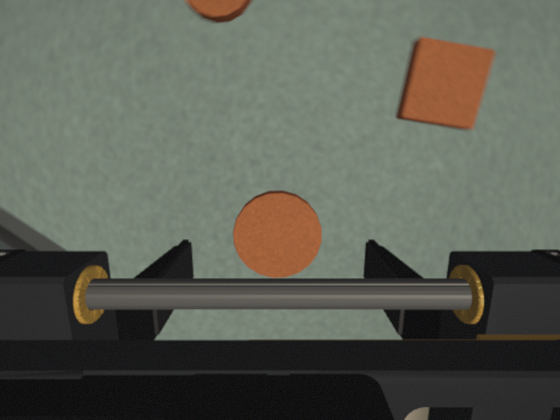

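The large disc lies at (277,234), centred between the fingers. I'm going down for the first centring pinch.

```bash
python3 -m pendant '[[-1,1,22,-6],[-1,1.5,43,-6]]'; python3 -m pendant '[[0,0,0,0],[0,0,0,0],[0,0,0,0],[0,0,0,0],[0,0,0,0],[0,0,0,0]]' 1
```

```text
t: 6.22
eef_pos: [559.2, 297.7, 7.9]
tcp_rot: [3.139, -0.001, 1.405]
ft_force: [0.4, -0.6, 0.4]
opening: 0.998
t: 6.98
eef_pos: [559.5, 297.8, 8.5]
tcp_rot: [3.138, -0.001, 1.405]
ft_force: [-1.4, 0.1, 6.7]
opening: 0.617
```

```bash
python3 -m pendant '[[0,0,0,0],[0,0,0,0],[0,0,0,10],[0,0,0,20.5],[0,0,0,31],[0,0,0,41.5],[0,0,0,52],[0,0,0,62.5]]' 0;python3 -m pendant '[[0,0,0,10.5],[0,0,0.5,20],[0,0,1,28],[0,0,1,28]]'; python3 -m pendant '[[0,0,0,0],[0,0,0,0],[0,0,0,0],[0,0,0,0],[0,0,0,0]]' 1
```

```text
t: 7.98
eef_pos: [559.3, 297.8, 8.3]
tcp_rot: [3.141, -0.003, 0.308]
ft_force: [0.1, -0.2, 0.1]
opening: 1.0
t: 8.48
eef_pos: [559.3, 297.8, 7.1]
tcp_rot: [-3.141, -0.002, -0.179]
ft_force: [0.2, -0.1, -0.3]
opening: 1.001
t: 9.1
eef_pos: [559.2, 297.8, 7.1]
tcp_rot: [-3.141, -0.002, -0.179]
ft_force: [-0.2, -0.5, 0.1]
opening: 0.618
```

```bash
python3 - <<'E'
from h import *
print(delta([535,60,200],-0.157))
E
python3 -m pendant '[[0,0,-45,0],[0,30,-95,0],[0,60,-150,0],[0,100,-193,0]]'; python3 - <<'E'
from h import *
print(delta([535,60,200],-0.157))
E
```

```text
(array([  19. ,  238.1, -193. ]), np.float64(-1.3))
t: 9.6
eef_pos: [540.9, 198.7, 202.2]
tcp_rot: [-3.14, -0.004, -0.178]
ft_force: [0.4, -0.2, -1.8]
opening: 0.622
(array([ 18.8, 137.6,   2.1]), np.float64(-1.2))
```

```bash
python3 -m pendant '[[5,50,0,0],[15,100,0,0],[19,138,0,0],[19,138,0,0]]'; python3 - <<'E'
from h import *
p=snap("wrist");save(p,"w3")
for q in ["green_large","turntable","knob","done_large","done_square","done_small"]:
    print(q,find(p,q))
s=env.state();print(s['eef_pos'],s['tcp_rot'],s['t'])
E
```

```text
t: 10.1
eef_pos: [534.9, 57.5, 202.2]
tcp_rot: [-3.14, -0.004, -0.181]
ft_force: [-0.2, 1.5, -0.8]
opening: 0.618
green_large [(0.91, [598.0, 80.4, 41.7])]
turntable [(0.83, [599.2, 79.9, 40.3]), (0.18, [630.2, 157.6, 94.2])]
knob []
done_large [(0.78, [678.9, 96.3, 56.0])]
done_square [(0.88, [663.4, 13.3, 51.9])]
done_small []
[535.05728573  60.40037567 202.00316517] [-3.14011391 -0.00382807 -0.1769696 ] 10.45
```

View pics/w3.png

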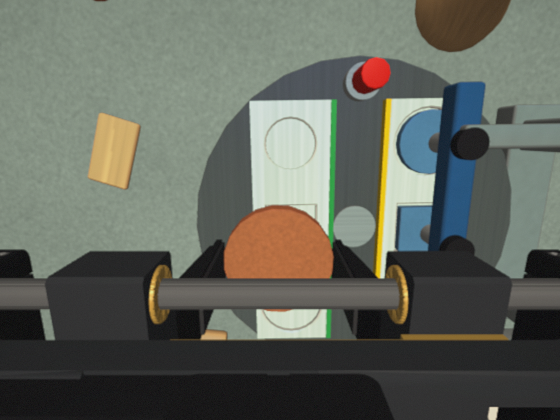

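```bash
cat > mach.py <<'E'
from h import *
def lines(p,z=52,dbg=True):
    hsv=cv2.cvtColor(np.ascontiguousarray(p["pixels"]),cv2.COLOR_RGB2HSV)
    out={}
    for n,lo,hi in (("green",(50,120,40),(80,255,255)),("yellow",(20,150,80),(32,255,255))):
        m=cv2.inRange(hsv,lo,hi); 
        k,l,st,c=cv2.connectedComponentsWithStats(m)
        i=1+np.argmax(st[1:,4]); v,u=np.where(l==i)
        P=np.array([ray(p,(a,b),z)[:2] for a,b in zip(u,v)],np.float32)
        vx,vy,x0,y0=cv2.fitLine(P,cv2.DIST_HUBER,0,.01,.01).ravel()
        if vy<0: vx,vy=-vx,-vy
        t=(P-[x0,y0])@[vx,vy]
        out[n]=dict(yaw=np.arctan2(-vx,vy),p0=np.array([x0,y0]),d=np.array([vx,vy]),end=[np.array([x0,y0])+np.array([vx,vy])*q for q in (t.min(),t.max())],n=len(P))
        if dbg: print(n,{a:np.round(b,3).tolist() for a,b in out[n].items()})
    return out
E
python3 - <<'E'
from mach import *
p=snap("wrist")
o=lines(p)
g=cv2.cvtColor(np.ascontiguousarray(p["pixels"]),cv2.COLOR_RGB2GRAY)
gg=cv2.resize(g[60:300,220:400],None,fx=4,fy=4,interpolation=cv2.INTER_CUBIC)
c=cv2.HoughCircles(gg,cv2.HOUGH_GRADIENT,1.2,100,param1=80,param2=30,minRadius=60,maxRadius=130)
for a in (c[0] if c is not None else []):
    uv=a[:2]/4+[220,60]; print(uv,a[2]/4,ray(p,uv,52),ray(p,uv,46))
cv2.imwrite("pics/crop3.png",gg)
E
```

```text
green {'yaw': -0.16699999570846558, 'p0': [594.5079956054688, 81.04900360107422], 'd': [0.16599999368190765, 0.9860000014305115], 'end': [[581.7869873046875, 5.635000228881836], [605.1950073242188, 144.40899658203125]], 'n': 635}
yellow {'yaw': -0.16599999368190765, 'p0': [640.0590209960938, 56.2760009765625], 'd': [0.16500000655651093, 0.9860000014305115], 'end': [[624.39501953125, -37.119998931884766], [653.39599609375, 135.7969970703125]], 'n': 1280}
[355.15000916 229.05000305] 20.28 [609.09155035  20.233811    52.        ] [610.26565959  18.27161657  46.        ]
[291.55000305 147.45000458] 25.32 [559.04422174 111.67507894  52.        ] [559.27651721 111.43366857  46.        ]
[363.8500061   85.65000153] 17.49 [633.54769035 154.67042175  52.        ] [635.18202654 155.23811762  46.        ]
```

View pics/crop3.png

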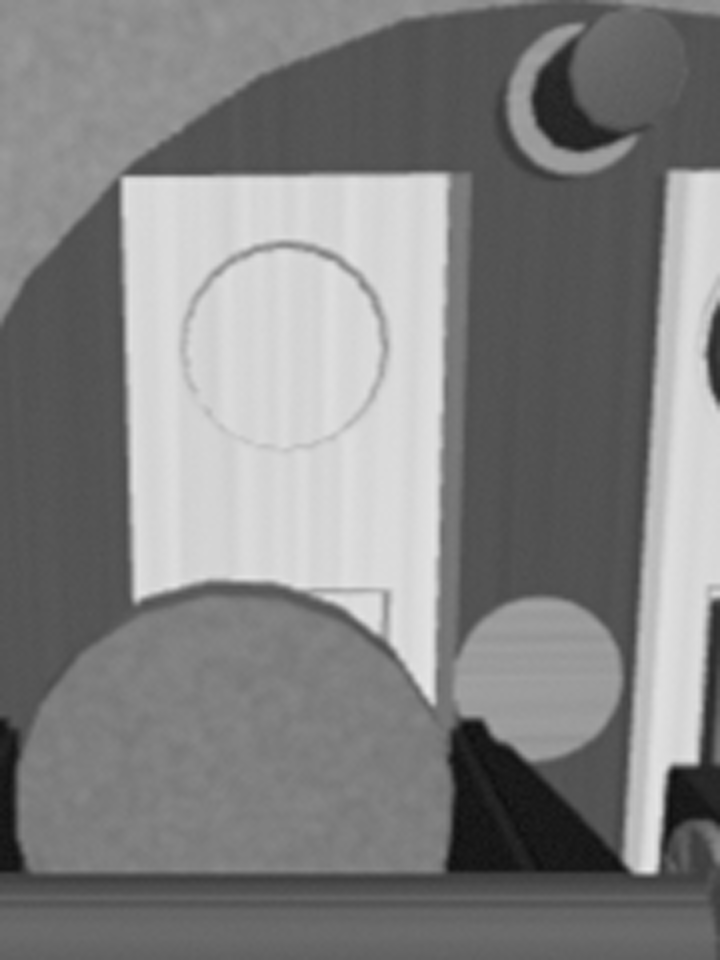

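```bash
cat >> h.py <<'E'
def terr(p,box=None):
    hsv=cv2.cvtColor(np.ascontiguousarray(p["pixels"]),cv2.COLOR_RGB2HSV)
    m=cv2.inRange(hsv,(3,110,60),(14,255,255))
    if box: mm=np.zeros_like(m);mm[box[1]:box[3],box[0]:box[2]]=m[box[1]:box[3],box[0]:box[2]];m=mm
    k,l,st,c=cv2.connectedComponentsWithStats(m);i=1+np.argmax(st[1:,4])
    return (l==i).astype(np.uint8)
def circfit(P):
    from scipy.optimize import least_squares
    r=least_squares(lambda q:np.hypot(P[:,0]-q[0],P[:,1]-q[1])-q[2],[*P.mean(0),30],loss='soft_l1')
    return r.x
E
python3 - <<'E'
from h import *
p=snap("wrist");s=env.state()
m=terr(p,(150,150,400,276))
v,u=np.where(m>0)
# boundary: top edge arc + sides
c=max(cv2.findContours(m,cv2.RETR_EXTERNAL,cv2.CHAIN_APPROX_NONE)[0],key=cv2.contourArea)[:,0,:]
c=c[c[:,1]<272]
for z in (5,):
    Z=s['eef_pos'][2]+z
    P=np.array([ray(p,a,Z)[:2] for a in c]); q=circfit(P)
    R=Ro.from_euler('xyz',s["tcp_rot"]).as_matrix()
    print(q, s['eef_pos'], (R.T@(np.array([q[0],q[1],Z])-s['eef_pos'])))
    up=c[c[:,1]<235];q=circfit(np.array([ray(p,a,Z)[:2] for a in up]));print(q)
E
```

```text
[536.10845691  61.35585624  29.00249849] [535.04329513  60.18376872 202.00538633] [ 0.8607514  -1.34890362 -4.99478977]
[536.3391125   63.05257569  27.59258963]
```

```bash
python3 - <<'E'
from h import *
print(delta([528.8,-56.8,110],-0.167),delta([528.8,-56.8,64],-0.167))
E
```

```text
(array([ 14.1, 116.4,  91.9]), np.float64(-0.6)) (array([ 14. , 116.5, 137.9]), np.float64(-0.6))
```

```bash
python3 -m pendant '[[7,50,10,0],[14,100,50,0],[14,116.5,95,0],[14,116.5,130,0],[14,116.5,138,0],[14,116.5,138,0]]'; python3 - <<'E'
from h import *
p=snap("wrist");save(p,"w4")
print(delta([528.8,-56.8,53.5]))
from mach import lines
try: lines(p)
except Exception as e: print(e)
E
```

```text
t: 11.3
eef_pos: [529.2, -56.5, 64.2]
tcp_rot: [-3.14, -0.004, -0.177]
ft_force: [-0.2, 0.2, -1.3]
opening: 0.62
(array([-0.7,  0.4, 11.4]), np.float64(0.0))
green {'yaw': -0.16699999570846558, 'p0': [581.8070068359375, 7.017000198364258], 'd': [0.16599999368190765, 0.9860000014305115], 'end': [[570.0349731445312, -62.8849983215332], [591.510009765625, 64.63400268554688]], 'n': 2227}
yellow {'yaw': -0.16699999570846558, 'p0': [629.2550048828125, -2.4200000762939453], 'd': [0.16599999368190765, 0.9860000014305115], 'end': [[617.427001953125, -72.73699951171875], [639.1190185546875, 56.220001220703125]], 'n': 4401}
```

View pics/w4.png

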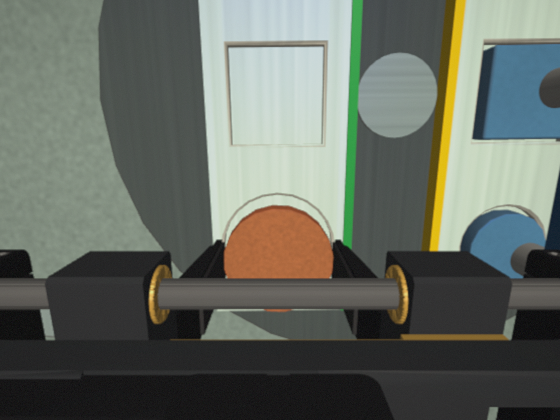

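```bash
python3 - <<'E'
from h import *
p=snap("wrist");s=env.state()
R=Ro.from_euler('xyz',s["tcp_rot"]).as_matrix()
tl=lambda X:(R.T@(np.array(X)-s['eef_pos'])).round(2)
for uv in ((227,42),(327,42),(325,146),(231,146)): print(uv,ray(p,uv,52).round(1),tl(ray(p,uv,52)))
c=ray(p,(277.5,91),52);print(c)
# project expected large pocket circle & disc for candidate offsets
img=p["pixels"][:,:,::-1].copy()
n=np.array([np.cos(-.167),np.sin(-.167)]);d=np.array([-n[1],n[0]])
big=cv2.resize(img[170:290,190:370],None,fx=4,fy=4,interpolation=cv2.INTER_CUBIC)
cv2.imwrite("pics/crop4.png",big)
sq=np.mean([ray(p,uv,52)[:2] for uv in ((227,42),(327,42),(325,146),(231,146))],axis=0)
print("sq",sq,"large from sq",sq-85*d, tl([*(sq-85*d),52]))
m=terr(p,(150,150,400,276))
cc=max(cv2.findContours(m,cv2.RETR_EXTERNAL,cv2.CHAIN_APPROX_NONE)[0],key=cv2.contourArea)[:,0,:];cc=cc[cc[:,1]<272]
Z=s['eef_pos'][2]+5
q=circfit(np.array([ray(p,a,Z)[:2] for a in cc]));print("disc",q,tl([q[0],q[1],Z]))
E
```

```text
(227, 42) [524.7  57.6  52. ] [ -24.94 -111.51   13.14]
(327, 42) [574.6  48.7  52. ] [  25.73 -111.57   13.43]
(325, 146) [566.2  -2.2  52. ] [ 26.45 -59.97  13.36]
(231, 146) [515.9   6.8  52. ] [-24.69 -60.    13.07]
[545.7173112   30.07822645  52.        ]
sq [545.32447886  27.71165566] large from sq [531.19536764 -56.10581398] [ 1.44 -0.77 13.14]
disc [530.59859545 -55.47863038  28.92291112] [ 0.85 -1.3  -4.99]
```

View pics/crop4.png

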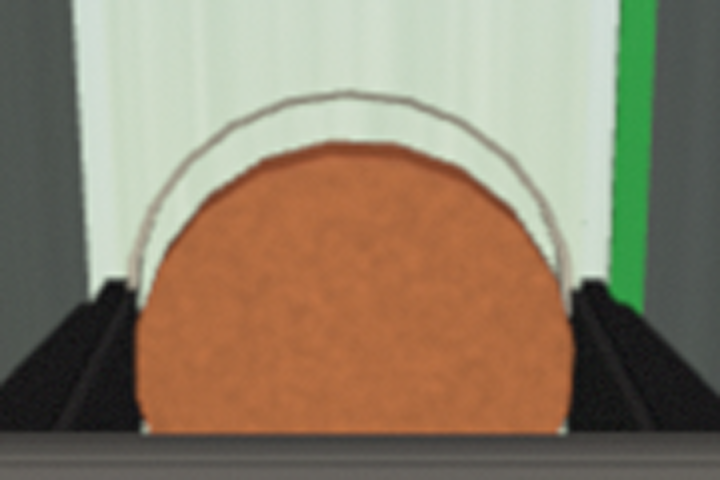

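```bash
python3 -m pendant '[[0.5,0.5,4,0],[0.5,0.5,8,0],[0.5,0.5,11,0],[0.5,0.5,11,0]]'
```

```text
t: 11.9
eef_pos: [530.1, -57.1, 54.4]
tcp_rot: [-3.14, -0.006, -0.176]
ft_force: [0.9, 1.2, -0.2]
opening: 0.615
```

```bash
python3 -m pendant '[[0,0,1,0],[0,0,1,0]]'; python3 -m pendant '[[0,0,0,0],[0,0,0,0],[0,0,0,0]]' 0; python3 -m pendant '[[0,0,-40,0],[0,0,-80,0],[0,-40,-120,0],[0,-80,-150,0]]'; python3 - <<'E'
from h import *
p=snap("wrist");save(p,"w5")
print(env.state()['t'],delta([404,308,150]),delta([404,308,60]))
E
```

```text
t: 12.15
eef_pos: [530.1, -57.1, 53.3]
tcp_rot: [-3.14, -0.006, -0.176]
ft_force: [-1.0, -0.3, 2.0]
opening: 0.622
t: 12.52
eef_pos: [530.1, -57.1, 53.3]
tcp_rot: [-3.14, -0.006, -0.176]
ft_force: [0.8, 0.2, 0.1]
opening: 0.878
t: 13.02
eef_pos: [543.5, 22.3, 205.2]
tcp_rot: [-3.14, -0.008, -0.178]
ft_force: [0.3, -0.9, 0.4]
opening: 0.998
13.075 (array([-188.9, -252.9,   57.1]), np.float64(0.0)) (array([-190. , -252.6,  147.1]), np.float64(0.0))
```

View pics/w5.png

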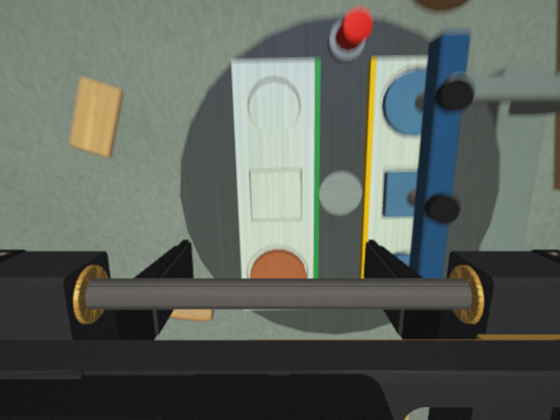

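```bash
python3 -m pendant '[[-30,-50,0,-10],[-70,-100,0,-20],[-110,-150,5,-30],[-150,-200,20,-41],[-190,-253,40,-52],[-190,-253,60,-62.5],[-190,-253,80,-73],[-190,-253,95,-83.5]]';  python3 - <<'E'
from h import *
p=snap("wrist");save(p,"w6")
s=env.state()
m=terr(p); P,r=planar(p,m,12); print(r, circfit(P))
print(find(p,"blank_small"))
print(s['t'],s['eef_pos'],s['tcp_rot'])
E
```

```text
t: 14.08
eef_pos: [403.0, 308.5, 111.2]
tcp_rot: [3.13, -0.004, 1.289]
ft_force: [0.5, 0.7, 0.6]
opening: 0.999
((398.87432861328125, 304.564453125), (42.622100830078125, 42.090797424316406), 11.422133445739746) [398.88317957 304.69268955  21.05313572]
[(0.83, [398.8, 308.4, 12.7])]
14.125 [402.54016814 308.02106064 109.75919697] [ 3.13180161e+00 -2.30008350e-03  1.29724567e+00]
```

View pics/w6.png

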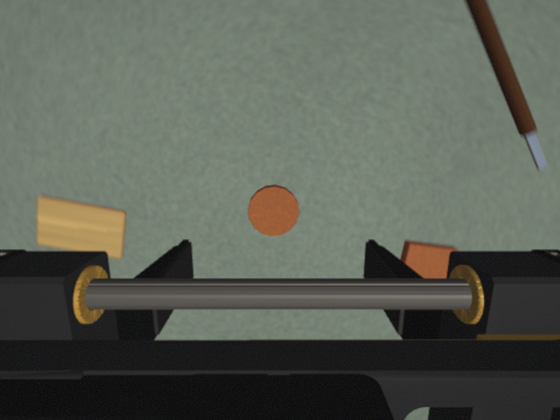

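```bash
python3 - <<'E'
from h import *
print(delta([399.9,303.7,7],1.404))
E
```

```text
(array([ -5.2,  -2.5, 103.8]), np.float64(-6.9))
```

```bash
python3 -m pendant '[[-5,-2.5,45,-7],[-5,-2.5,85,-7],[-5,-2.5,103.5,-7],[-5,-2.5,103.5,-7]]'; python3 -m pendant '[[0,0,0,0],[0,0,0,0],[0,0,0,0],[0,0,0,0],[0,0,0,0],[0,0,0,0],[0,0,0,0]]' 1
```

```text
t: 14.68
eef_pos: [399.8, 303.6, 6.8]
tcp_rot: [3.133, -0.0, 1.402]
ft_force: [0.0, 0.1, 0.4]
opening: 0.997
t: 15.55
eef_pos: [399.8, 303.7, 6.8]
tcp_rot: [3.133, -0.0, 1.402]
ft_force: [-0.6, -0.1, 2.2]
opening: 0.45
```

```bash
python3 -m pendant '[[0,0,0,0],[0,0,0,0],[0,0,0,10],[0,0,0,20.5],[0,0,0,31],[0,0,0,41.5],[0,0,0,52],[0,0,0,62.5]]' 0;python3 -m pendant '[[0,0,0,10.5],[0,0,0,20],[0,0,0,28],[0,0,0,28]]'; python3 -m pendant '[[0,0,0,0],[0,0,0,0],[0,0,0,0],[0,0,0,0],[0,0,0,0],[0,0,0,0]]' 1;  python3 - <<'E'
from h import *
print(delta([559-1.2,111.7-1.2,150],-.167))
E
```

```text
t: 16.55
eef_pos: [399.8, 303.7, 6.8]
tcp_rot: [3.138, -0.008, 0.305]
ft_force: [0.3, 1.0, -0.4]
opening: 1.002
t: 17.05
eef_pos: [399.8, 303.7, 6.7]
tcp_rot: [-3.141, -0.009, -0.182]
ft_force: [0.4, 0.4, 0.8]
opening: 0.999
t: 17.8
eef_pos: [399.8, 303.6, 6.7]
tcp_rot: [-3.141, -0.009, -0.182]
ft_force: [-0.8, 0.8, -0.1]
opening: 0.45
(array([ 191.6,  161.3, -141.7]), np.float64(-0.9))
```

```bash
python3 -m pendant '[[0,0,-50,0],[30,20,-100,0],[70,50,-125,0],[115,85,-125,0],[155,120,-125,0],[191,161,-110,0],[191,161,-80,0],[191,161,-62,-1]]';  python3 - <<'E'
from h import *
p=snap("wrist");save(p,"w7");s=env.state()
R=Ro.from_euler('xyz',s["tcp_rot"]).as_matrix()
tl=lambda X:(R.T@(np.array(X)-s['eef_pos'])).round(2)
print(s['eef_pos'],s['tcp_rot'],s['opening'],delta([557.8,110.5,53],-.167))
m=terr(p,(150,150,400,276))
cc=max(cv2.findContours(m,cv2.RETR_EXTERNAL,cv2.CHAIN_APPROX_NONE)[0],key=cv2.contourArea)[:,0,:];cc=cc[cc[:,1]<272]
Z=s['eef_pos'][2]+5
q=circfit(np.array([ray(p,a,Z)[:2] for a in cc]));print("disc",q,tl([q[0],q[1],Z]))
from mach import lines
lines(p)
E
```

```text
t: 18.8
eef_pos: [557.7, 109.8, 68.9]
tcp_rot: [3.141, -0.007, -0.166]
ft_force: [-0.8, 0.1, -0.6]
opening: 0.446
[556.76947962 110.09596565  67.2103391 ] [ 3.1407464  -0.00485162 -0.16436843] 0.44941350502582283 (array([ 0.9, -0.6, 14.2]), np.float64(0.2))
disc [558.67868266 110.18522029  21.51457618] [ 1.89 -0.4  -4.99]
green {'yaw': -0.15000000596046448, 'p0': [600.0800170898438, 121.40899658203125], 'd': [0.14900000393390656, 0.9890000224113464], 'end': [[595.968994140625, 94.11799621582031], [603.7570190429688, 145.82000732421875]], 'n': 677}
yellow {'yaw': -0.16699999570846558, 'p0': [647.8519897460938, 114.77100372314453], 'd': [0.16599999368190765, 0.9860000014305115], 'end': [[644.18798828125, 93.052001953125], [651.5239868164062, 136.53700256347656]], 'n': 1069}
```

View pics/w7.png

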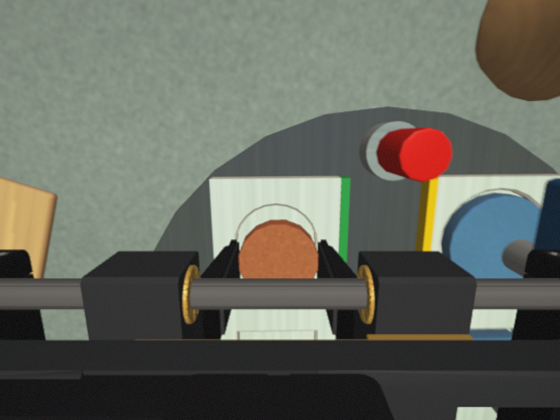

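```bash
python3 - <<'E'
from h import *
p=snap("wrist");s=env.state()
R=Ro.from_euler('xyz',s["tcp_rot"]).as_matrix()
tl=lambda X:(R.T@(np.array(X)-s['eef_pos'])).round(2)
print(s['eef_pos'],delta([558,110.5,53],-.167))
# plate corners / edge at z 52
for uv in ((210,178),(341,177)): print(ray(p,uv,52),tl(ray(p,uv,52)))
big=cv2.resize(p["pixels"][160:280,190:370,::-1],None,fx=4,fy=4,interpolation=cv2.INTER_CUBIC)
cv2.imwrite("pics/crop7.png",big)
E
```

```text
[556.9528936  110.39029014  68.54561764] (array([ 0.9, -0.3, 15.6]), np.float64(0.1))
[526.91873691 157.88758344  52.        ] [-37.52 -41.93  16.32]
[599.79990315 146.28319334  52.        ] [ 36.28 -42.46  16.7 ]
```

View pics/crop7.png

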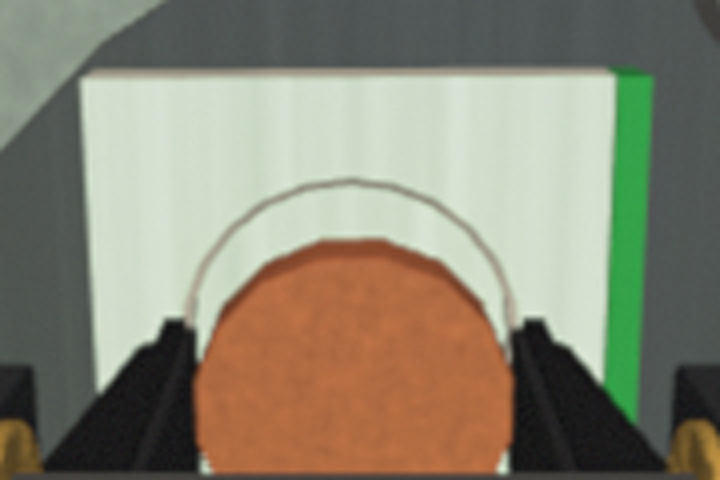

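```bash
python3 - <<'E'
from h import *
p=snap("wrist");s=env.state()
R=Ro.from_euler('xyz',s["tcp_rot"]).as_matrix()
tl=lambda X:(R.T@(np.array(X)-s['eef_pos'])).round(2)
for uv in ((190+351/4,160+181/4),(190+190/4,160+325/4),(190+513/4,160+325/4),(190+215/4,160+245/4),(190+488/4,160+245/4)): print(tl(ray(p,uv,52)))
P=np.array([tl(ray(p,(190+a/4,160+b/4),52))[:2] for a,b in ((351,181),(190,325),(513,325),(215,245),(488,245),(285,195),(418,195))])
print(circfit(P)); 
print(s['eef_pos'])
m=terr(p,(150,150,400,276))
cc=max(cv2.findContours(m,cv2.RETR_EXTERNAL,cv2.CHAIN_APPROX_NONE)[0],key=cv2.contourArea)[:,0,:];cc=cc[cc[:,1]<272]
Z=s['eef_pos'][2]+5
q=circfit(np.array([ray(p,a,Z)[:2] for a in cc]));print("disc",q,tl([q[0],q[1],Z]))
E
```

```text
[  0.24 -25.87  17.73]
[-23.71  -4.04  17.57]
[24.36 -3.92 17.9 ]
[-19.68 -16.33  17.59]
[ 20.33 -16.25  17.87]
[ 0.30859985 -1.67581715 24.31903966]
[557.51187272 110.67849466  69.73485537]
disc [558.12801625 111.89034573  21.13858386] [ 0.44 -1.3  -5.  ]
```

```bash
python3 -m pendant '[[0,-0.3,6,0],[0,-0.3,12,0],[0,-0.3,14,0],[0,-0.3,14,0]]';python3 -c "
from h import *
print(env.state()['eef_pos'])"
```

```text
t: 19.45
eef_pos: [557.6, 111.0, 55.7]
tcp_rot: [3.141, -0.007, -0.165]
ft_force: [-0.1, 0.0, -0.1]
opening: 0.45
[557.63655524 111.00382541  55.73565564]
```

```bash
python3 -m pendant '[[0,0,2,0],[0,0,2,0]]'; python3 -m pendant '[[0,0,0,0],[0,0,0,0],[0,0,0,0]]' 0; python3 -m pendant '[[0,0,-40,0],[0,0,-80,0],[0,-40,-120,0],[0,-100,-150,0]]'; python3 - <<'E'
from h import *
p=snap("wrist");save(p,"w8")
print(find(p,"blank_square"))
m=terr(p,(0,0,330,250)); P,r=planar(p,m,12); print(r)
print(env.state()['eef_pos'],delta([493.5,422,80],np.radians(65.4)))
E
```

```text
t: 19.7
eef_pos: [557.6, 111.0, 53.7]
tcp_rot: [3.141, -0.007, -0.165]
ft_force: [0.5, 0.4, -0.0]
opening: 0.453
t: 20.08
eef_pos: [557.7, 111.0, 53.7]
tcp_rot: [3.141, -0.007, -0.165]
ft_force: [-0.1, 0.2, -0.2]
opening: 0.708
t: 20.58
eef_pos: [573.0, 206.1, 204.0]
tcp_rot: [-3.141, -0.009, -0.167]
ft_force: [0.5, -0.2, -0.1]
opening: 0.994
[(0.61, [498.6, 412.9, 9.5])]
((488.17340087890625, 406.9566955566406), (20.18940544128418, 48.49977111816406), 80.58685302734375)
[573.7264971  210.00365693 204.95554485] (array([-114.9, -195.9,  124.1]), np.float64(-74.7))
```

View pics/w8.png

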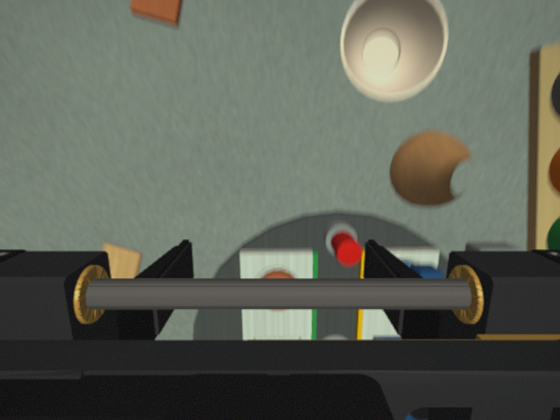

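```bash
python3 -m pendant '[[-25,-45,0,-10],[-50,-90,10,-20],[-80,-140,20,-30],[-115,-196,30,-40],[-115,-196,50,-50],[-115,-196,65,-60],[-115,-196,80,-70],[-115,-196,95,-75]]';python3 - <<'E'
from h import *
p=snap("wrist");save(p,"w9")
m=terr(p); P,r=planar(p,m,12); print(r)
print(find(p,"blank_square"))
s=env.state();print(s['eef_pos'],s['tcp_rot'])
E
```

```text
t: 21.68
eef_pos: [492.9, 421.5, 108.1]
tcp_rot: [3.131, -0.005, 1.151]
ft_force: [0.9, 1.3, 0.0]
opening: 1.004
((490.3111267089844, 421.7728271484375), (44.8492431640625, 45.40885925292969), 65.8396224975586)
[(0.59, [496.7, 425.1, 7.7])]
[492.37502923 421.10028883 107.18869894] [ 3.13213816e+00 -2.90283072e-03  1.14783885e+00]
```

View pics/w9.png

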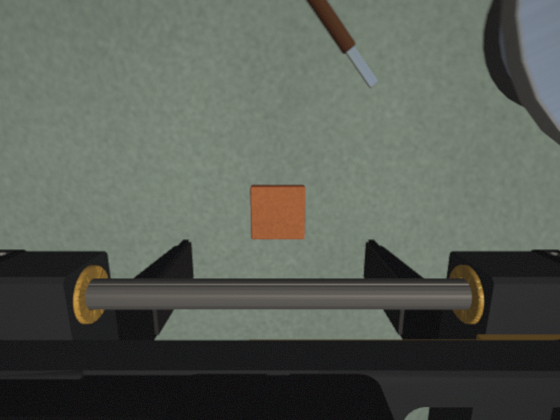

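```bash
python3 - <<'E'
from h import *
print(delta([491.3,421,6.8],np.radians(65.8)))
E

```

```text
(array([ -0.8,  -1.9, 100.4]), np.float64(-0.0))
```

```bash
python3 -m pendant '[[-0.8,-2,45,0],[-0.8,-2,85,0],[-0.8,-2,100.5,0],[-0.8,-2,100.5,0]]'; python3 -m pendant '[[0,0,0,0],[0,0,0,0],[0,0,0,0],[0,0,0,0],[0,0,0,0],[0,0,0,0],[0,0,0,0]]' 1; python3 -m pendant '[[0,0,0,0],[0,0,0,0],[0,0,0,0],[0,0,0,10.5],[0,0,0,21],[0,0,0,31.5],[0,0,0,42],[0,0,0,52.5]]' 0;python3 -m pendant '[[0,0,0,10.5],[0,0,0,21],[0,0,0,31],[0,0,0,37.5],[0,0,0,37.5]]'
```

```text
t: 22.28
eef_pos: [491.3, 420.9, 6.5]
tcp_rot: [3.133, -0.002, 1.147]
ft_force: [0.5, 0.1, 0.4]
opening: 0.998
t: 23.15
eef_pos: [491.3, 420.9, 6.6]
tcp_rot: [3.133, -0.002, 1.147]
ft_force: [1.0, 0.1, 1.2]
opening: 0.48
t: 24.15
eef_pos: [491.3, 420.9, 6.6]
tcp_rot: [3.138, -0.008, 0.224]
ft_force: [-0.3, -0.5, 0.1]
opening: 1.0
t: 24.78
eef_pos: [491.3, 420.9, 6.6]
tcp_rot: [-3.139, -0.009, -0.429]
ft_force: [-0.0, 0.4, 0.1]
opening: 0.996
```

```bash
python3 -m pendant '[[0,0,0,0],[0,0,0,0],[0,0,0,0],[0,0,0,0],[0,0,0,0],[0,0,0,0],[0,0,0,0]]' 1; python3 - <<'E'
from h import *
print(delta([543.9,26.8,70],-0.167))
E

```

```text
t: 25.65
eef_pos: [491.2, 420.9, 6.5]
tcp_rot: [-3.139, -0.009, -0.429]
ft_force: [-0.3, -0.2, -0.3]
opening: 0.479
(array([212.4, 336.3, -62.3]), np.float64(-15.0))
```

```bash
python3 -m pendant '[[0,0,-50,0],[30,50,-100,0],[60,95,-140,-5],[90,145,-140,-10],[120,195,-140,-15],[155,245,-140,-15],[185,295,-120,-15],[212.4,336.3,-90,-15]]'; python3 - <<'E'
from h import *
print(delta([543.9,26.8,66],-0.167))
E

```

```text
t: 26.65
eef_pos: [544.2, 24.9, 98.3]
tcp_rot: [3.142, -0.012, -0.168]
ft_force: [0.8, 0.3, -0.7]
opening: 0.478
(array([-1. , -1.8, 32.3]), np.float64(-0.0))
```

```bash
python3 -m pendant '[[-0.5,-1.8,25,0],[-0.5,-1.8,32,0],[-0.5,-1.8,32,0]]';python3 - <<'E'
from h import *
p=snap("wrist");save(p,"w10");s=env.state()
R=Ro.from_euler('xyz',s["tcp_rot"]).as_matrix()
print(s['eef_pos'],s['tcp_rot'])
m=terr(p,(150,150,400,276))
big=cv2.resize(p["pixels"][130:280,170:390,::-1],None,fx=3.6,fy=3.6,interpolation=cv2.INTER_CUBIC)
cv2.imwrite("pics/crop10.png",big)
E
```

```text
t: 27.02
eef_pos: [544.4, 27.2, 66.4]
tcp_rot: [3.142, -0.011, -0.167]
ft_force: [0.9, 1.4, -0.6]
opening: 0.482
[544.63975592  27.37692738  66.87917536] [-3.14155961 -0.01254933 -0.16661795]
```

View pics/crop10.png

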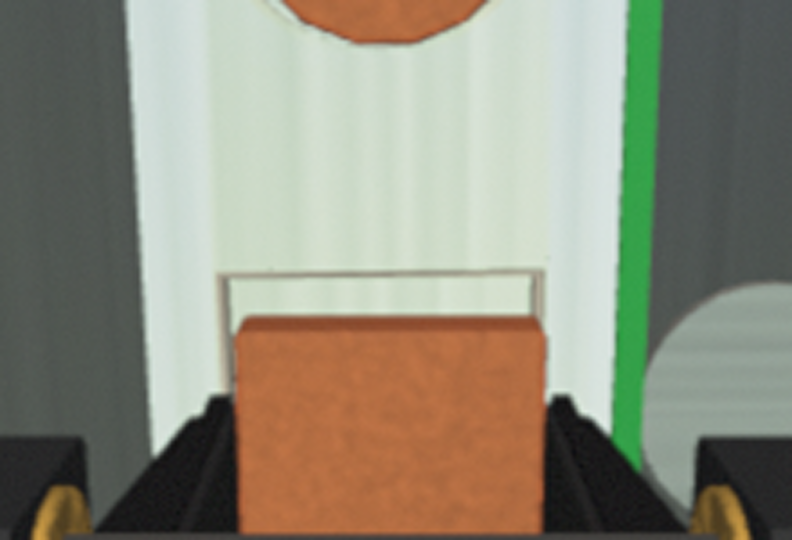

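```bash
python3 - <<'E'
from h import *
p=snap("wrist");s=env.state()
R=Ro.from_euler('xyz',s["tcp_rot"]).as_matrix()
def tl(c,r,dz): # tool coords point at tool z=dz
    T=p["tool_from_camera"];d=T[:3,:3]@np.linalg.solve(p["intrinsics"],[170+c/3.6,130+r/3.6,1]);o=T[:3,3]
    return (o+d*(dz-o[2])/d[2]).round(2)
print("pocket", tl(221,272,14.6),tl(543,272,14.6))
print("tile bottom",tl(244,317,6.7),tl(540,317,6.7)); print("tile top",tl(237,333,-5.3),tl(545,333,-5.3))
E
```

```text
pocket [-25.8 -26.5  14.6] [ 25.48 -26.47  14.6 ]
tile bottom [-21.36 -21.11   6.7 ] [ 24.17 -21.08   6.7 ]
tile top [-20.92 -21.76  -5.3 ] [ 23.36 -21.73  -5.3 ]
```

```bash
python3 -m pendant '[[-1.4,-2.8,2,0],[-1.4,-2.8,4,0],[-1.4,-2.8,4,0]]';python3 - <<'E'
from h import *
p=snap("wrist");save(p,"w11");s=env.state()
print(s['eef_pos'],s['tcp_rot'])
big=cv2.resize(p["pixels"][130:280,170:390,::-1],None,fx=3.6,fy=3.6,interpolation=cv2.INTER_CUBIC)
cv2.imwrite("pics/crop11.png",big)
E
```

```text
t: 27.5
eef_pos: [543.9, 30.6, 63.2]
tcp_rot: [-3.141, -0.013, -0.166]
ft_force: [-1.4, -0.3, 0.1]
opening: 0.48
[543.90015093  30.53532582  63.15870203] [-3.14150985 -0.01320432 -0.16624893]
```

View pics/crop11.png

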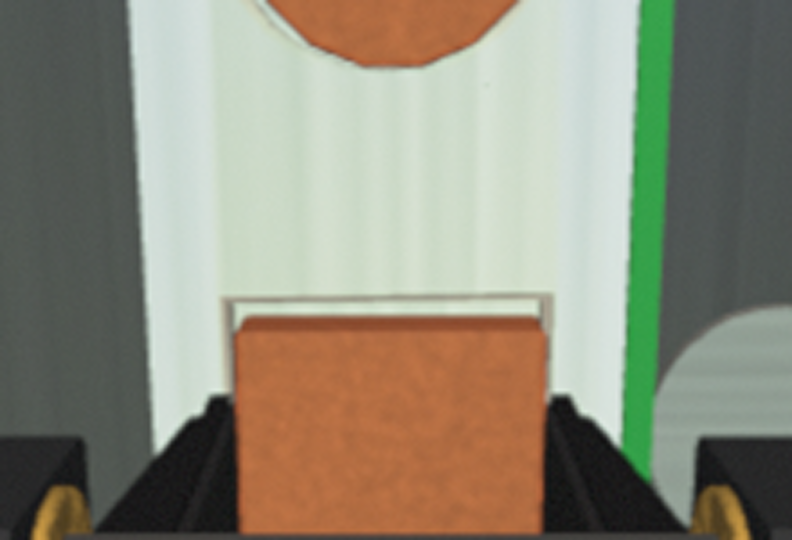

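```bash
python3 - <<'E'
from h import *
p=snap("wrist")
def tl(c,r,dz):
    T=p["tool_from_camera"];d=T[:3,:3]@np.linalg.solve(p["intrinsics"],[170+c/3.6,130+r/3.6,1]);o=T[:3,3]
    return (o+d*(dz-o[2])/d[2]).round(2)
print(tl(226,297,11),tl(550,297,11),tl(243,317,6.7),tl(541,317,6.7))
E
```

```text
[-24.63 -23.26  11.  ] [ 26.22 -23.23  11.  ] [-21.52 -21.11   6.7 ] [ 24.32 -21.07   6.7 ]
```

```bash
python3 -m pendant '[[-0.4,0,3,0],[-0.4,0,6,0],[-0.5,0,8.5,0],[-0.5,0,8.5,0]]'
```

```text
t: 28.1
eef_pos: [543.4, 30.5, 54.4]
tcp_rot: [-3.142, -0.013, -0.166]
ft_force: [-0.0, 0.1, -1.1]
opening: 0.481
```

```bash
python3 -m pendant '[[0,0,1,0],[0,0,1,0]]'; python3 -m pendant '[[0,0,0,0],[0,0,0,0],[0,0,0,0]]' 0; python3 -m pendant '[[0,0,-40,0],[0,0,-80,0],[-10,0,-120,0],[-20,20,-150,0]]'; python3 - <<'E'
from h import *
p=snap("wrist");save(p,"w12")
s=env.state();print(s['eef_pos'],s['tcp_rot'],delta([632.2,154,150],1.404))
for q in ("blank_large","blank_square","blank_small"):print(find(p,q))
E
```

```text
t: 28.35
eef_pos: [543.4, 30.5, 53.3]
tcp_rot: [-3.142, -0.013, -0.167]
ft_force: [-0.7, 0.5, -0.4]
opening: 0.477
t: 28.72
eef_pos: [543.4, 30.5, 53.4]
tcp_rot: [-3.142, -0.013, -0.167]
ft_force: [-0.2, -0.5, 0.0]
opening: 0.741
t: 29.22
eef_pos: [518.4, 14.8, 204.8]
tcp_rot: [-3.141, -0.014, -0.165]
ft_force: [-0.5, 0.4, 0.5]
opening: 0.999
[518.09579549  13.07733432 207.87011972] [ 3.1414783  -0.01747878 -0.16562937] (array([  88.3, -157.8,   59.4]), np.float64(-89.9))
[(0.69, [536.0, -49.2, 55.8])]
[(0.63, [549.5, 30.1, 56.4]), (0.34, [660.3, 13.1, 54.6])]
[(0.88, [559.0, 111.7, 58.9])]
```

View pics/w12.png

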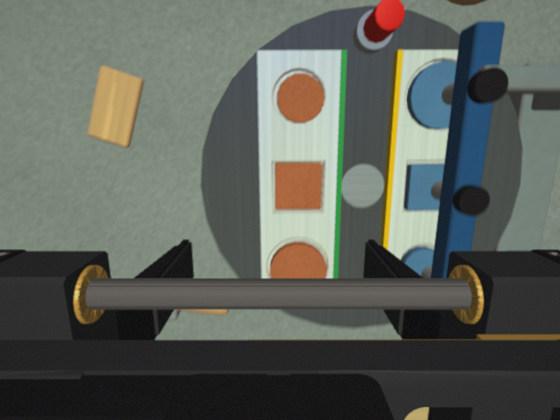

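```bash
python3 - <<'E'
from h import *
p=snap("wrist")
big=cv2.resize(p["pixels"][20:290,240:360,::-1],None,fx=2.2,fy=2.2,interpolation=cv2.INTER_CUBIC)
cv2.imwrite("pics/crop12.png",big)
hsv=cv2.cvtColor(np.ascontiguousarray(p["pixels"]),cv2.COLOR_RGB2HSV)
m=(((hsv[...,0]>172)|(hsv[...,0]<3))&(hsv[...,1]>190)&(hsv[...,2]>200)).astype(np.uint8)
m[:, :300]=0;m[100:]=0
v,u=np.where(m);print(len(u),u.mean(),v.mean(),u.min(),u.max(),v.min(),v.max())
P,r=planar(p,m,96);print(r,circfit(P))
E
```

```text
591 389.5702199661591 11.328257191201354 376 403 0 25
((630.2888793945312, 153.6617889404297), (16.92820930480957, 20.63829231262207), 80.69055938720703) [630.47073991 154.54921046   9.60283952]
```

View pics/crop12.png

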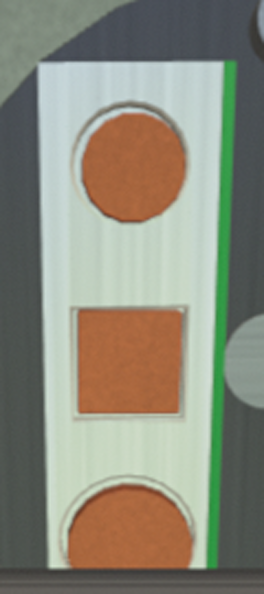

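```bash
python3 -m pendant '[[20,-40,0,10.5],[40,-80,0,21],[60,-120,0,31.5],[87,-158,0,42],[87,-158,20,52.5],[87,-158,35,63],[87,-158,45,73.5],[87,-158,55,84]]' 0.4;python3 - <<'E'
from h import *
p=snap("wrist");save(p,"w13")
hsv=cv2.cvtColor(np.ascontiguousarray(p["pixels"]),cv2.COLOR_RGB2HSV)
m=(((hsv[...,0]>172)|(hsv[...,0]<3))&(hsv[...,1]>190)&(hsv[...,2]>200)).astype(np.uint8)
v,u=np.where(m);print(len(u),u.mean(),v.mean())
P,r=planar(p,m,96);print(r,circfit(P))
s=env.state();print(s['eef_pos'],s['tcp_rot'],delta([631.5,154,66],1.404))
E
```

```text
t: 30.48
eef_pos: [630.8, 156.3, 146.0]
tcp_rot: [-3.132, -0.002, -1.639]
ft_force: [-0.4, 1.1, -0.1]
opening: 0.599
740 277.2027027027027 233.05945945945945
((632.4874877929688, 155.7123565673828), (20.957609176635742, 21.780235290527344), 86.6455307006836) [632.44796942 155.56838259  10.60469013]
[630.26222278 156.16680364 144.73581543] [-3.13395292e+00 -1.90369777e-03 -1.64774979e+00] (array([ 1.9, -0.8, 78.7]), np.float64(5.1))
```

View pics/w13.png

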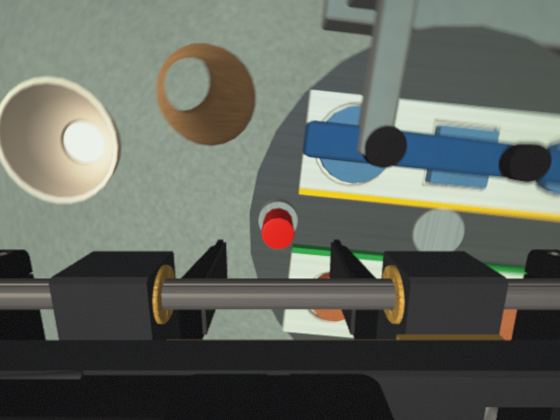

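```bash
python3 -m pendant '[[0.5,-0.8,30,5],[0.5,-0.8,60,5],[0.5,-0.8,79,5],[0.5,-0.8,79,5]]';python3 -m pendant '[[0,0,0,0],[0,0,0,0],[0,0,0,0],[0,0,0,0],[0,0,0,0],[0,0,0,0]]' 1
```

```text
t: 31.02
eef_pos: [631.0, 155.5, 64.1]
tcp_rot: [-3.137, -0.002, -1.734]
ft_force: [-0.2, -0.3, 0.9]
opening: 0.601
t: 31.78
eef_pos: [631.4, 156.3, 64.6]
tcp_rot: [-3.135, -0.001, -1.734]
ft_force: [0.3, 6.3, 2.3]
opening: 0.246
```

```bash
python3 -m pendant '[[-0.7,0,-5,0],[-0.7,0,-10,0],[-0.7,0,-15,0],[-0.7,0,-15,0]]'
```

```text
t: 32.28
eef_pos: [631.2, 156.6, 79.8]
tcp_rot: [-3.136, -0.001, -1.734]
ft_force: [-0.2, -4.8, -6.7]
opening: 0.246
```

```bash
python3 -m pendant '[[0.3,9,0,-3.7],[1.8,22,0,-9],[6,41,0,-17],[12,56.5,0,-23.8],[20,72,0,-31],[29,85.2,0,-37.5],[41,99,0,-45],[54.8,111.1,0,-52.5]]';python3 - <<'E'
from h import *
s=env.state();print(s['eef_pos'],s['tcp_rot'],s['ft_force'],s['moment'])
a=np.array([608.6,17.8]);v=s['eef_pos'][:2]-a;print(np.hypot(*v),np.degrees(np.arctan2(v[1],v[0]))-np.degrees(1.404))
E
```

```text
t: 33.28
eef_pos: [512.8, 120.7, 79.4]
tcp_rot: [-3.137, -0.006, -0.813]
ft_force: [5.2, -2.7, -6.1]
opening: 0.25
[512.8121626  120.70464394  79.4147991 ] [-3.13739744 -0.00602287 -0.81344208] [ 5.16153661 -2.70175021 -6.14867505] [-0.29212007 -0.81438902 -0.16302317]
140.58689674820943 52.50537097517571
```

```bash
python3 -m pendant '[[1.2,18.3,0,-7.5],[4.8,36.2,0,-15],[10.7,53.6,0,-22.5],[18.8,70,0,-30],[28.9,85.2,0,-37.5],[41,99,0,-45],[54.8,111.1,0,-52.5],[70,121.2,0,-60]]';python3 - <<'E'
from h import *
s=env.state();print(s['ft_force'],s['moment'])
a=np.array([608.6,17.8]);v=s['eef_pos'][:2]-a;print(np.hypot(*v),np.degrees(np.arctan2(v[1],v[0]))%360-np.degrees(1.404))
E
```

```text
t: 34.28
eef_pos: [472.2, -13.5, 79.3]
tcp_rot: [3.14, -0.006, 0.237]
ft_force: [-0.1, 1.4, -5.9]
opening: 0.25
[-0.05215454  1.40059125 -5.92194831] [ 0.50765764  0.09197488 -0.17902953]
139.9607252126137 112.48220691794822
```

```bash
python3 -m pendant '[[1.2,18.3,0,-7.5],[4.8,36.2,0,-15],[10.7,53.6,0,-22.5],[18.8,70,0,-30],[28.9,85.2,0,-37.5],[41,99,0,-45],[54.8,111.1,0,-52.5],[68,120,0,-59]]';python3 - <<'E'
from h import *
s=env.state();print(s['ft_force'],s['moment'])
a=np.array([608.6,17.8]);v=s['eef_pos'][:2]-a;print(np.hypot(*v),np.degrees(np.arctan2(v[1],v[0]))%360-np.degrees(1.404))
E
```

```text
t: 35.28
eef_pos: [566.3, -114.9, 79.6]
tcp_rot: [3.137, -0.001, 1.27]
ft_force: [-2.8, -4.7, -6.2]
opening: 0.25
[-2.84935968 -4.72629003 -6.24602335] [-0.62076744  0.66071224 -0.12112964]
139.32112300094838 171.871777104923
```

```bash
python3 -m pendant '[[0.4,10,0,-4],[1,17,0,-7],[1.2,19.7,0,-8.1],[1.2,19.7,0,-8.1]]';python3 - <<'E'
from h import *
s=env.state();print(s['ft_force'],s['moment'])
a=np.array([608.6,17.8]);v=s['eef_pos'][:2]-a;print(np.hypot(*v),np.degrees(np.arctan2(v[1],v[0]))%360-np.degrees(1.404))
p=snap("wrist");save(p,"w14")
E
```

```text
t: 35.78
eef_pos: [585.6, -119.6, 79.6]
tcp_rot: [3.137, -0.0, 1.411]
ft_force: [0.7, -2.9, -5.9]
opening: 0.247
[ 0.67032578 -2.90689698 -5.87007619] [-0.29108099 -0.05901373 -0.0571767 ]
139.3521235357255 180.0690737434889
```

View pics/w14.png

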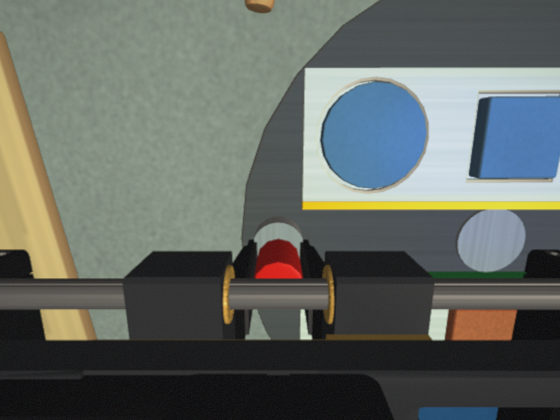

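```bash
python3 -m pendant '[[0,0,4,0],[0,0,8,0],[0,0,8,0]]'; python3 -m pendant '[[0,0,3,0],[0,0,7,0],[0,0,7,0]]'
```

```text
t: 36.2
eef_pos: [585.5, -119.6, 71.3]
tcp_rot: [3.137, -0.0, 1.411]
ft_force: [0.4, -2.8, -4.6]
opening: 0.25
t: 36.58
eef_pos: [585.8, -119.7, 64.6]
tcp_rot: [3.136, 0.0, 1.411]
ft_force: [1.4, -2.7, -1.0]
opening: 0.25
```

```bash
python3 -m pendant '[[0,0,0,0],[0,0,0,0],[0,0,0,0],[0,0,0,0]]' 0.4; python3 -m pendant '[[0,0,-40,0],[0,0,-80,0],[0,20,-120,0],[0,40,-150,0]]' 0; python3 - <<'E'
from h import *
p=snap("wrist");save(p,"w15")
s=env.state();print(s['t'],s['eef_pos'],s['tcp_rot'])
for q in ("done_large","done_square","done_small","knob","ware_board"):print(q,find(p,q))
from mach import lines
lines(p)
E
```

```text
t: 37.08
eef_pos: [585.8, -119.7, 64.6]
tcp_rot: [3.136, 0.0, 1.411]
ft_force: [-1.3, -0.6, -0.7]
opening: 0.584
t: 37.58
eef_pos: [625.1, -125.9, 217.0]
tcp_rot: [3.135, 0.0, 1.411]
ft_force: [0.2, 0.2, -0.9]
opening: 0.961
37.625 [ 628.13087803 -126.65896014  220.50613649] [3.12874828e+00 9.75190902e-04 1.41082172e+00]
done_large [(0.87, [530.3, -54.1, 60.0]), (0.7, [594.0, 8.0, 44.8])]
done_square [(0.88, [540.3, 27.9, 54.4])]
done_small [(0.62, [558.5, 108.5, 61.6])]
knob [(0.56, [586.1, -121.2, 94.3])]
ware_board [(0.64, [534.2, -342.9, 14.2]), (0.21, [542.7, 27.1, 53.1])]
green {'yaw': -0.1599999964237213, 'p0': [634.5139770507812, 13.065999984741211], 'd': [0.1599999964237213, 0.9869999885559082], 'end': [[614.6229858398438, -109.88400268554688], [654.5900268554688, 137.15199279785156]], 'n': 1206}
yellow {'yaw': -0.15800000727176666, 'p0': [585.4660034179688, 18.749000549316406], 'd': [0.15700000524520874, 0.9879999756813049], 'end': [[566.1719970703125, -102.61000061035156], [605.427001953125, 144.3040008544922]], 'n': 1057}
```

View pics/w15.png

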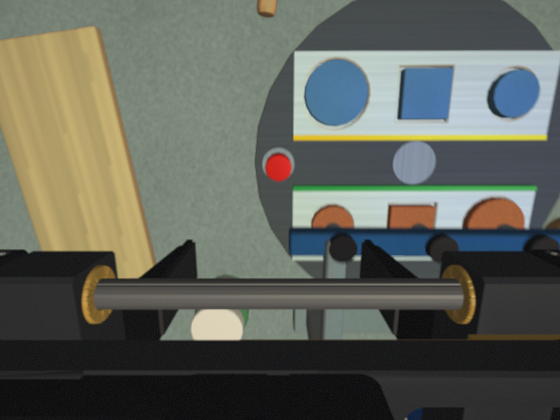

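```bash
python3 - <<'E'
from h import *
for n in ("scene","side","wrist"):
    p=snap(n)
    c,m=mask(p,"ware_board")
    if m is not None:
        P,r=planar(p,m,15);print(n,c,r)
    print(find(p,"ware_board"))
    save(p,n+"16")
E
```

```text
scene 0.87 ((567.2969970703125, -353.883056640625), (130.32962036132812, 291.55975341796875), 88.64054870605469)
[(0.62, [587.0, -352.0, 13.2])]
side 0.95 ((562.13720703125, -336.5240173339844), (152.83306884765625, 278.9838562011719), 87.82411193847656)
[(0.6, [551.3, -338.8, 11.4])]
wrist 0.8 ((559.1246337890625, -349.0859375), (134.8013153076172, 276.72869873046875), 88.34326171875)
[(0.96, [535.9, -340.2, 14.4])]
```

View pics/scene16.png

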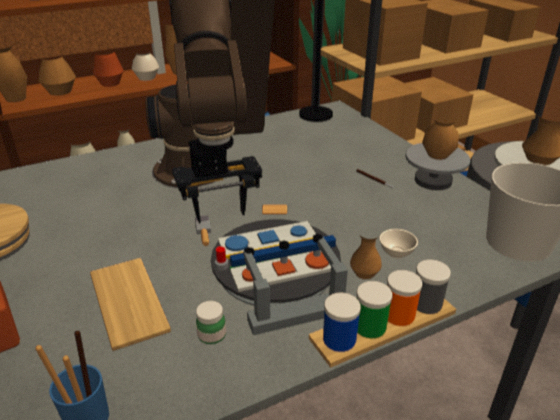

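View pics/side16.png

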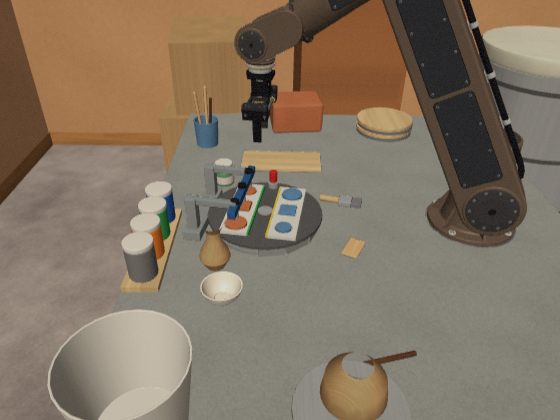

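The plunger is home: the knob is level in the side view at (273,176), and the find gives a top height of 94 mm against 96 nominal. The blanks are under the gantry. The board was knocked to about (561,-348). Now I'll unload, starting with the large piece.

```bash
python3 - <<'E'
from h import *
print(delta([529.5,-56,150],-0.167))
E
```

```text
(array([  53.9, -105.2,   64.1]), np.float64(-89.6))
```

```bash
python3 -m pendant '[[10,-25,0,10.5],[25,-50,0,21],[40,-80,0,31.5],[54,-105,0,42],[54,-105,20,52.5],[54,-105,40,63],[54,-105,55,73.5],[54,-105,65,84]]'; python3 - <<'E'
from h import *
p=snap("wrist");save(p,"w17")
s=env.state();print(s['eef_pos'],s['tcp_rot'])
for q in ("done_large","done_square","done_small"):print(q,find(p,q))
print(delta([529.8,-56,53.5],-0.167))
E
```

```text
t: 39.33
eef_pos: [529.6, -55.9, 148.5]
tcp_rot: [3.141, -0.005, -0.061]
ft_force: [0.3, 0.5, 0.1]
opening: 0.999
[529.24511751 -55.77203283 147.59475265] [ 3.14143851 -0.00340406 -0.07048327]
done_large [(0.79, [530.9, -50.8, 58.6]), (0.39, [667.4, 10.6, 54.7])]
done_square [(0.84, [543.4, 32.2, 53.1])]
done_small [(0.86, [560.1, 94.7, 58.8])]
(array([-0.6,  0. , 95.8]), np.float64(6.7))
```

View pics/w17.png

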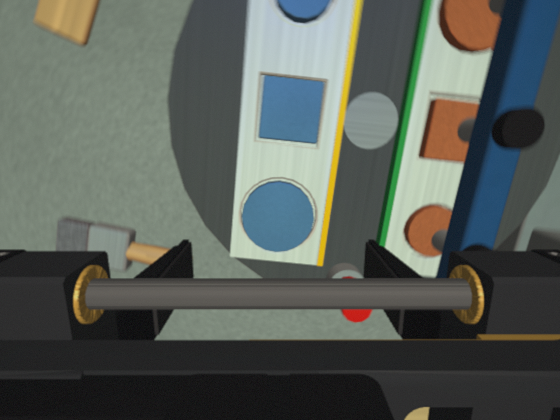

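```bash
python3 -m pendant '[[-0.6,0,40,6.5],[-0.6,0,75,6.5],[-0.6,0,94,6.5],[-0.6,0,94,6.5]]' 0.1; python3 -m pendant '[[0,0,0,0],[0,0,0,0],[0,0,0,0],[0,0,0,0],[0,0,0,0],[0,0,0,0]]' 1; python3 - <<'E'
from h import *
print(delta([475,-348,110],-0.03),delta([475,-348,23],-0.03))
E
```

```text
t: 40.02
eef_pos: [529.5, -55.9, 54.9]
tcp_rot: [-3.142, -0.004, -0.161]
ft_force: [0.1, -0.7, 0.6]
opening: 0.902
t: 40.78
eef_pos: [529.7, -56.0, 55.5]
tcp_rot: [-3.142, -0.005, -0.161]
ft_force: [-1.7, 1.1, 5.9]
opening: 0.613
(array([ -6.9, 297. , -54.6]), np.float64(-7.5)) (array([ -7.3, 297. ,  32.4]), np.float64(-7.5))
```

```bash
python3 -m pendant '[[0,0,0.5,0],[0,0,1.8,0],[0,0,2,0]]' 0.3; python3 -m pendant '[[0,0,0,0],[0,0,0,0],[0,0,0,0],[0,0,0,0],[0,0,0,0]]' 1; python3 -m pendant '[[0,0,-25,0],[0,0,-60,0],[0,40,-90,0],[0,80,-90,0]]'
```

```text
t: 41.15
eef_pos: [529.6, -56.0, 53.2]
tcp_rot: [-3.142, -0.004, -0.161]
ft_force: [0.6, 1.1, -0.8]
opening: 0.695
t: 41.78
eef_pos: [529.6, -56.0, 53.3]
tcp_rot: [-3.142, -0.004, -0.161]
ft_force: [0.3, 0.2, -1.0]
opening: 0.621
t: 42.28
eef_pos: [517.2, -135.8, 145.5]
tcp_rot: [3.141, -0.008, -0.16]
ft_force: [0.4, -0.3, -1.3]
opening: 0.622
```

```bash
python3 - <<'E'
from h import *
print(delta([472,-346,150],-0.03))
E
python3 -m pendant '[[0,50,0,0],[0,100,0,-4],[-5,150,0,-7],[-10,200,0,-7],[-10,210,5,-7],[-10,210,10,-7]]'; python3 - <<'E'
from h import *
p=snap("wrist");save(p,"w18")
c,m=mask(p,"ware_board");P,r=planar(p,m,15);print(c,r)
print(delta([472,-348,22.5],-0.03))
E
```

```text
(array([-11.1, 214.7,  -4.4]), np.float64(-7.4))
t: 43.02
eef_pos: [473.7, -341.6, 135.1]
tcp_rot: [3.14, -0.008, -0.039]
ft_force: [-0.1, 0.4, -0.6]
opening: 0.621
0.62 ((560.0289916992188, -349.7551574707031), (123.36039733886719, 277.0552062988281), 88.33834075927734)
(array([ -2.4,   7.8, 112.4]), np.float64(-0.4))
```

View pics/w18.png

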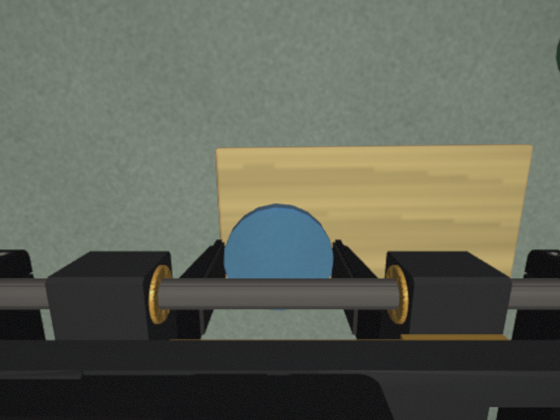

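```bash
python3 -m pendant '[[-2,8.5,40,0],[-2,8.5,80,0],[-2,8.5,105,0],[-2,8.5,109,0],[-2,8.5,109,0]]'
```

```text
t: 43.75
eef_pos: [473.0, -348.3, 26.5]
tcp_rot: [3.141, -0.007, -0.036]
ft_force: [1.2, 0.9, -0.4]
opening: 0.622
```

```bash
python3 -m pendant '[[0,0,2,0],[0,0,3.5,0],[0,0,3.5,0]]';  python3 -m pendant '[[0,0,0,0],[0,0,0,0],[0,0,0,0]]' 0.2; python3 -m pendant '[[0,0,-40,0],[0,0,-80,0],[0,-50,-120,0],[0,-100,-120,0]]' 0; python3 - <<'E'
from h import *
print(delta([544,28.5,120],-0.167))
E
```

```text
t: 44.12
eef_pos: [473.1, -348.3, 23.4]
tcp_rot: [3.14, -0.008, -0.036]
ft_force: [-0.5, 0.2, -0.1]
opening: 0.621
t: 44.5
eef_pos: [473.1, -348.4, 23.4]
tcp_rot: [3.14, -0.008, -0.036]
ft_force: [0.2, 0.0, -0.2]
opening: 0.793
t: 45.0
eef_pos: [476.5, -248.0, 145.8]
tcp_rot: [3.138, -0.012, -0.037]
ft_force: [1.0, 0.8, -0.7]
opening: 0.997
(array([  56.8, -279. ,   25.4]), np.float64(7.4))
```

```bash
python3 -m pendant '[[10,-60,0,2],[20,-115,0,4],[30,-170,0,7],[45,-225,0,7.5],[57,-279,10,7.5],[57,-279,35,7.5],[57,-279,60,7.5]]' 0; python3 - <<'E'
from h import *
p=snap("wrist");save(p,"w19")
print(find(p,"done_square"),env.state()['eef_pos'])
print(delta([544,28.5,53.2],-0.167))
E
```

```text
t: 45.88
eef_pos: [544.6, 29.3, 84.9]
tcp_rot: [3.139, -0.013, -0.166]
ft_force: [1.2, -0.2, -0.1]
opening: 0.999
[(0.97, [546.5, 34.1, 50.4])] [543.42635355  28.67597779  83.51402112]
(array([ 0.3, -0. , 30.3]), np.float64(-0.0))
```

View pics/w19.png

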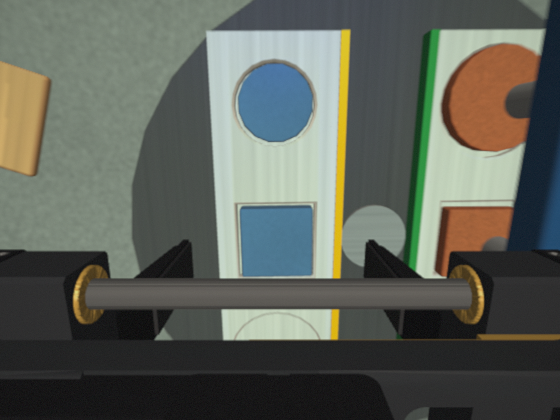

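```bash
python3 -m pendant '[[0,1,20,0],[0,1,30.5,0],[0,1,31,0]]' 0.3; python3 -m pendant '[[0,0,0,0],[0,0,0,0],[0,0,0,0],[0,0,0,0],[0,0,0,0],[0,0,0,0]]' 1
```

```text
t: 46.35
eef_pos: [542.8, 27.5, 52.5]
tcp_rot: [3.139, -0.006, -0.168]
ft_force: [-1.8, 0.7, 4.4]
opening: 0.744
t: 47.1
eef_pos: [543.2, 27.5, 53.0]
tcp_rot: [3.139, -0.007, -0.168]
ft_force: [0.7, -0.4, 5.8]
opening: 0.478
```

```bash
python3 -m pendant '[[0,0,-25,0],[0,0,-60,0],[0,50,-90,0],[-5,105,-90,0],[-10,160,-90,0],[-15,215,-90,-4],[-20,270,-90,-7],[-20,325,-90,-8]]'; python3 - <<'E'
from h import *
print(delta([561,-349,23],-0.03))
E
```

```text
t: 48.1
eef_pos: [467.6, -290.9, 143.8]
tcp_rot: [3.138, -0.007, -0.027]
ft_force: [0.9, 0.2, -1.4]
opening: 0.483
(array([ 94.1,  55.1, 121.7]), np.float64(0.1))
```

```bash
python3 -m pendant '[[50,30,0,0],[94,55,30,0],[94,55,70,0],[94,55,80,0],[94,55,80,0]]'; python3 - <<'E'
from h import *
p=snap("wrist");save(p,"w20")
print(find(p,"done_large"),find(p,"ware_board"))
print(delta([561,-349,23],-0.03))
E
```

```text
t: 48.72
eef_pos: [560.4, -348.5, 64.8]
tcp_rot: [3.138, -0.006, -0.027]
ft_force: [-0.1, -0.0, 0.4]
opening: 0.481
[(0.97, [476.5, -339.7, 27.5])] [(0.78, [574.2, -318.0, 11.8])]
(array([-0.4, -0.3, 43.5]), np.float64(0.1))
```

View pics/w20.png

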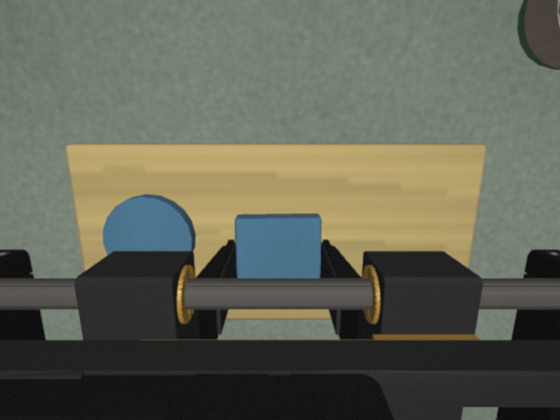

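```bash
python3 -m pendant '[[0,0,20,0],[0,0,36,0],[0,0,41.5,0],[0,0,41.5,0]]'; python3 -m pendant '[[0,0,0.3,0],[0,0,0.3,0],[0,0,0.3,0]]' 0.35; python3 -m pendant '[[0,0,-40,0],[0,0,-80,0],[0,-50,-120,0],[0,-100,-120,0]]' 0; python3 - <<'E'
from h import *
print(delta([558,112,100],-0.167))
E
```

```text
t: 49.38
eef_pos: [561.2, -349.1, 24.3]
tcp_rot: [3.137, -0.008, -0.027]
ft_force: [-0.0, -0.1, -1.2]
opening: 0.481
t: 49.75
eef_pos: [561.4, -349.2, 24.3]
tcp_rot: [3.137, -0.008, -0.027]
ft_force: [0.1, 0.5, 0.2]
opening: 0.643
t: 50.25
eef_pos: [564.0, -248.5, 147.0]
tcp_rot: [3.134, -0.013, -0.029]
ft_force: [1.1, 0.1, -0.5]
opening: 0.983
(array([ -16.9, -360.5,   44.1]), np.float64(7.9))
```

```bash
python3 -m pendant '[[-20,-55,0,2],[-30,-115,0,4],[-30,-175,0,7],[-25,-235,0,8],[-20,-295,0,8],[-17,-345,10,8],[-17,-360,50,8],[-17,-360,60,8]]' 0; python3 - <<'E'
from h import *
p=snap("wrist");save(p,"w21")
print(find(p,"done_small"),env.state()['eef_pos'])
print(delta([558,112,53.2],-0.167))
E
```

```text
t: 51.25
eef_pos: [557.2, 112.3, 82.6]
tcp_rot: [3.136, -0.011, -0.166]
ft_force: [0.1, 0.4, 0.2]
opening: 1.002
[(0.6, [557.2, 114.1, 58.9])] [557.85747553 110.84178932  83.68572891]
(array([-0.4, -1.3, 30.5]), np.float64(-0.1))
```

View pics/w21.png

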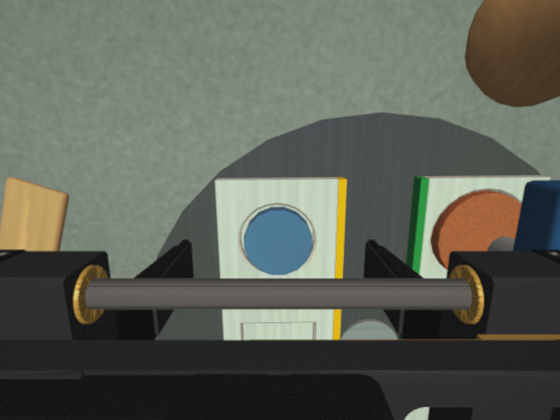

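```bash
python3 -m pendant '[[0,0,20,0],[0,0,29,0],[0,0,30,0]]' 0.3; python3 -m pendant '[[0,0,0,0],[0,0,0,0],[0,0,0,0],[0,0,0,0],[0,0,0,0],[0,0,0,0]]' 1;  python3 -m pendant '[[0,0,-25,0],[0,0,-60,0],[0,50,-90,0],[-5,105,-90,0],[-10,160,-90,0],[-15,215,-90,-4],[-20,270,-90,-7],[-20,325,-90,-8]]'; python3 - <<'E'
from h import *
print(delta([645,-349,60],-0.03),delta([645,-349,23],-0.03))
E
```

```text
t: 51.72
eef_pos: [558.4, 109.9, 54.1]
tcp_rot: [3.136, -0.013, -0.169]
ft_force: [-0.8, 0.5, 0.0]
opening: 0.744
t: 52.48
eef_pos: [558.5, 110.0, 54.5]
tcp_rot: [3.136, -0.013, -0.169]
ft_force: [-0.3, 0.2, 5.4]
opening: 0.445
t: 53.48
eef_pos: [482.2, -207.9, 146.1]
tcp_rot: [3.134, -0.012, -0.029]
ft_force: [0.3, -0.8, -0.4]
opening: 0.446
(array([165.8, 135.7,  89.2]), np.float64(0.1)) (array([165.3, 135.5, 126.2]), np.float64(0.1))
```

```bash
python3 -m pendant '[[50,40,0,0],[105,80,0,0],[165,120,0,0],[165,135.5,30,0],[165,135.5,70,0],[165,135.5,85,0],[165,135.5,85,0]]'; python3 - <<'E'
from h import *
p=snap("wrist");save(p,"w22")
print(find(p,"done_square"),find(p,"ware_board"))
print(env.state()['eef_pos'],delta([645,-349,24],-0.03))
E
```

```text
t: 54.35
eef_pos: [644.0, -348.4, 63.7]
tcp_rot: [3.135, -0.011, -0.028]
ft_force: [-0.8, 0.0, -0.0]
opening: 0.446
[(0.56, [562.5, -337.1, 22.2])] [(0.78, [591.6, -315.9, 14.2])]
[ 644.88843324 -348.88854566   66.12831541] (array([-0.5, -0.3, 42.1]), np.float64(0.1))
```

View pics/w22.png

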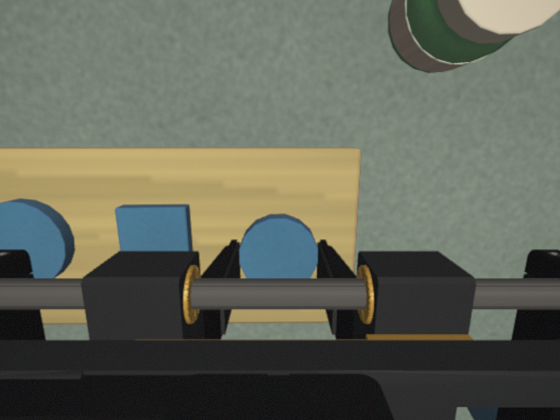

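```bash
python3 -m pendant '[[0,0,20,0],[0,0,34,0],[0,0,39.5,0],[0,0,39.5,0]]'; python3 -m pendant '[[0,0,0.5,0],[0,0,1,0]]';python3 -m pendant '[[0,0,0,0],[0,0,0,0],[0,0,0,0]]' 0.38; python3 -m pendant '[[0,0,-40,0],[0,0,-80,0],[-30,-40,-130,0],[-60,-80,-180,0]]' 0; python3 - <<'E'
from h import *
for n in ("wrist","scene","side"):
    p=snap(n);save(p,n+"23")
    for q in ("done_large","done_square","done_small","ware_board","knob","blank_large","blank_square","blank_small"):print(n,q,find(p,q,1))
E
```

```text
t: 55.0
eef_pos: [645.3, -349.1, 25.9]
tcp_rot: [3.133, -0.013, -0.028]
ft_force: [1.0, -0.2, -0.6]
opening: 0.447
t: 55.25
eef_pos: [645.4, -349.3, 25.2]
tcp_rot: [3.133, -0.014, -0.028]
ft_force: [-0.3, 0.5, -0.3]
opening: 0.447
t: 55.62
eef_pos: [645.5, -349.3, 25.4]
tcp_rot: [3.133, -0.014, -0.028]
ft_force: [1.0, -0.6, 0.3]
opening: 0.616
t: 56.12
eef_pos: [591.3, -274.8, 193.4]
tcp_rot: [3.133, -0.014, -0.029]
ft_force: [0.7, 0.5, 1.2]
opening: 0.97
wrist done_large [(0.8, [465.8, -330.4, 27.6])]
wrist done_square [(0.65, [562.6, -339.9, 19.7])]
wrist done_small [(0.62, [645.3, -347.3, 28.1])]
wrist ware_board [(0.64, [607.0, -122.4, 43.1])]
wrist knob [(0.7, [588.1, -127.2, 93.0])]
wrist blank_large []
wrist blank_square [(0.39, [736.6, -210.9, 74.8])]
wrist blank_small []
scene done_large [(0.77, [479.7, -352.7, 28.3])]
scene done_square [(0.76, [570.3, -353.7, 25.1])]
scene done_small [(0.81, [652.2, -349.5, 25.6])]
scene ware_board [(0.96, [598.9, -364.4, 15.0])]
scene knob [(0.64, [377.9, -97.6, 19.1])]
scene blank_large [(0.74, [661.9, -82.4, 56.3])]
scene blank_square [(0.51, [678.2, -3.8, 59.6])]
scene blank_small []
side done_large []
side done_square []
side done_small [(0.48, [646.6, -332.1, 24.9])]
side ware_board [(0.8, [551.7, -320.7, 13.1])]
side knob [(0.43, [585.7, -109.9, 80.6])]
side blank_large [(0.81, [685.6, 105.4, 57.7])]
side blank_square [(0.55, [665.8, 18.0, 56.8])]
side blank_small []
```

View pics/wrist23.png

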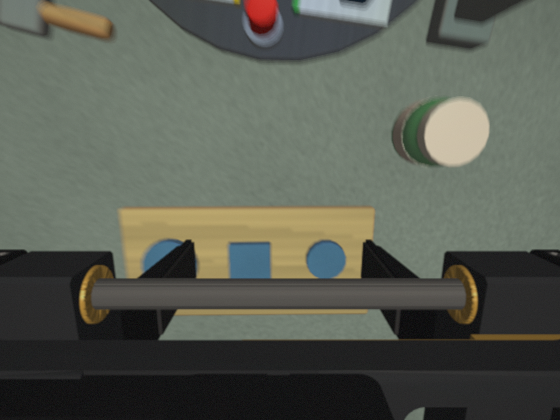

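View pics/scene23.png

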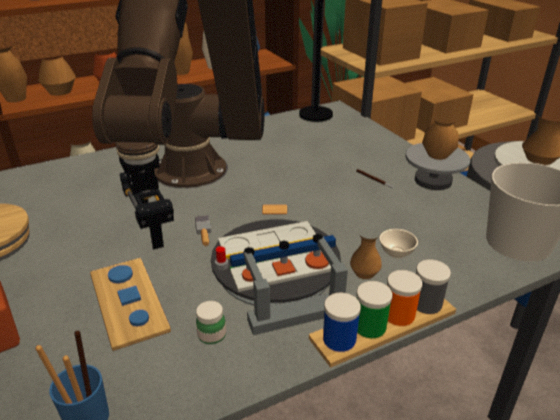

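View pics/side23.png

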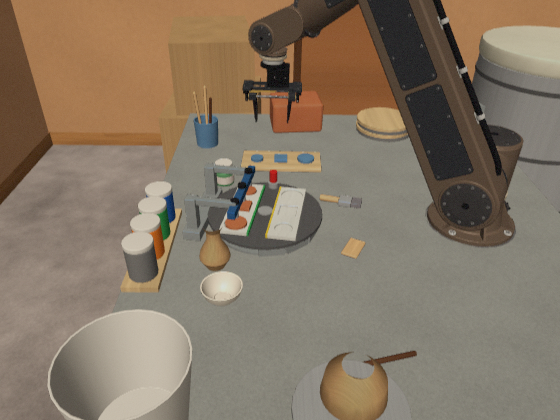

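```bash
python3 - <<'E'
from h import *
p=snap("scene")
hsv=cv2.cvtColor(np.ascontiguousarray(p["pixels"]),cv2.COLOR_RGB2HSV)
m=(((hsv[...,0]>172)|(hsv[...,0]<4))&(hsv[...,1]>170)&(hsv[...,2]>130)).astype(np.uint8);m[:235]=0;m[275:]=0;m[:,:200]=0;m[:,240:]=0
v,u=np.where(m);print(u.min(),u.max(),v.min(),v.max(),len(u))
for z in (60,70,96,106): print(z,proj(p,[585.5,-120.5,z]).round(1))
cv2.imwrite("pics/z24.png",cv2.resize(p["pixels"][210:310,190:350,::-1],None,fx=5,fy=5,interpolation=cv2.INTER_CUBIC))
E
```

```text
216 225 246 260 60
60 [221.1 260.2]
70 [220.8 257. ]
96 [220.1 248.5]
106 [219.8 245.2]
```

View pics/z24.png

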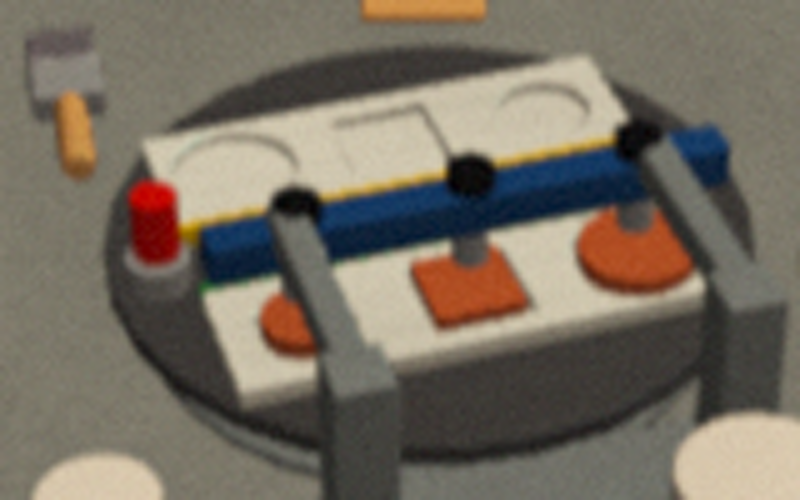

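The knob sits directly on its bush, with its top at row 248.5, which matches 96 mm (fully home). All three blanks lie flat in their pockets, and the three blue pieces lie on the board.

```bash
python3 -m pendant '[[0,0,0,0],[0,0,0,0]]'; python3 -c "
from cell import job
print(job.job_done())"
```

```text
t: 57.78
eef_pos: [592.1, -275.6, 192.4]
tcp_rot: [3.133, -0.014, -0.028]
ft_force: [-0.3, -0.3, -0.7]
opening: 0.999
the job is handed in; nothing more can be done
None
```

The job is done and handed in at about 58 s of the 210 s allowed. All three blanks are in their own pockets in the green-edged plate. I lifted the plunger about 15 mm, swung the turntable half a turn, and the plunger dropped home. All three blue pieces then went flat, side by side, on the ware board.

- **Plunger:** in the last scene picture the knob rests on its bush, with its top at about 96 mm, the home height.
- **Blanks:** they look flat and seated under the gantry, but one post partly hides the small one.
- **Blue pieces:** the three lie apart and fully on the board. The board was knocked a few centimetres during the run, so I measured it again before placing.
- **Disagreements:** the scene and side cameras differed by about 15 to 20 mm in y, so I positioned everything by the wrist camera and the arm's own readings. In the last round the networks missed or misplaced a few things (the small blank, and the knob in the scene view), so for those I went by the pictures.

The bystanders were left where they stood, as far as the pictures show. The contact forces I read stayed under about 7 N.

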